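Put the returned picture books out on the ledge and scan them in

TASK

Take each returned board book out of the rack and stand it in the trough of the display ledge, leaning back securely against the back board with its front cover facing out towards the robot, straight and side by side without overlapping, the tallest at the robot's left and so on down to the lowest at the right. When all are leaning there, take the hand scanner and scan their labels in the same order from the robot's left to right, each time aiming squarely at the middle of the label from about 10 cm in front and holding still for two seconds. Finally lay the scanner flat on its rubber pad, and leave the toys standing where they are.

Things in the scene. Friction and masses are not known exactly. Their poses are not given: they have to be found in the camera images.
- ledge: White wooden picture ledge fixed on the table. Origin: centre of its underside; x to its open front, which faces the robot; y along its length, to the robot's right. 440 mm long (y), 72 mm deep (x). Trough floor 15 mm above the table, from x = -24 to +26 mm; back board from x = -36 to -24 mm; front lip from x = +26 to +36 mm, its top 25 mm above the table; ends open.
- ledge_back (a point): Middle of the upper front edge of the ledge's back board, 75 mm above the table (60 mm above the trough floor), at x = -24 mm of the ledge; books lean on this edge and all stand higher than it. A book with its back lower edge 16 to 20 mm in front of the board leans 15 to 18 degrees back, stably; below about 9 degrees a book stands up by itself instead of leaning.
- rack: Low fixed plywood rack, at the robot's right or left. Origin: centre of its underside. Base 250 mm (x) by 115 mm (y), 12 mm thick; pairs of upright 10 mm dowels (tops 62 mm above the table, at y = +/-33 mm) form four slots 20 mm wide at x = -97.5, -32.5, 32.5, 97.5 mm. The returned books stand upright in slots, bottoms 12 mm above the table; some slots are empty.
- pad: Flat black rubber pad for the scanner, 210 mm (its x) by 130 mm (its y), 3 mm thick, fixed to the table. Origin: centre of its underside. May be at the robot's left or right.
- scanner: Grey hand-held label scanner, 139 mm long, 170 g, lying flat. Origin: on its underside, on its axis, 8 mm behind the balance point. x is the way it reads, out of the black window in the wide head. Handle: x = -70 to +30 mm, 36 mm wide (y), 32 mm high; head: x = +29 to +69 mm, 52 mm wide, 36 mm high. It reads by itself; the button needs no pressing. On its pad the underside is 3 mm above the table.
- scanner_window (a point): Centre of the scanner's window, on its reading axis, 70 mm ahead of the scanner's origin and 18 mm above its underside; axes as the scanner's. It reads a label 40 to 160 mm straight ahead.
- book_a: Stiff board book, the tallest and narrowest of the four: 155 mm tall (z), 80 mm wide (y), 16 mm thick (x), brown covers, white page edges, about 150 g. Origin: centre of its bottom face. z to its top edge; x out of the front cover, which bears a dark picture and above it a white bar label. In the rack the front cover faces the robot. May be absent.
- book_a_label (a point): Centre of the white bar label (56 mm wide, 36 mm high) on this book's front cover: 8 mm ahead of the origin (x) and 121 mm up (z), that is 34 mm below the top edge. Axes as the book's.
- book_b: Stiff board book, the second tallest: 138 mm tall (z), 88 mm wide (y), 16 mm thick (x), brown covers, white page edges, about 150 g. Origin: centre of its bottom face. z to its top edge; x out of the front cover, which bears a dark picture and above it a white bar label. In the rack the front cover faces the robot. May be absent.
- book_b_label (a point): Centre of the white bar label (56 mm wide, 36 mm high) on this book's front cover: 8 mm ahead of the origin (x) and 104 mm up (z), that is 34 mm below the top edge. Axes as the book's.
- book_c: Stiff board book, the third tallest: 121 mm tall (z), 96 mm wide (y), 16 mm thick (x), brown covers, white page edges, about 140 g. Origin: centre of its bottom face. z to its top edge; x out of the front cover, which bears a dark picture and above it a white bar label. In the rack the front cover faces the robot. May be absent.
- book_c_label (a point): Centre of the white bar label (56 mm wide, 36 mm high) on this book's front cover: 8 mm ahead of the origin (x) and 87 mm up (z), that is 34 mm below the top edge. Axes as the book's.
- book_d: Stiff board book, the lowest and widest, square: 104 mm tall (z), 104 mm wide (y), 16 mm thick (x), brown covers, white page edges, about 130 g. Origin: centre of its bottom face. z to its top edge; x out of the front cover, which bears a dark picture and above it a white bar label. In the rack the front cover faces the robot. May be absent.
- book_d_label (a point): Centre of the white bar label (56 mm wide, 36 mm high) on this book's front cover: 8 mm ahead of the origin (x) and 70 mm up (z), that is 34 mm below the top edge. Axes as the book's.
- van: Small yellow wooden van, 90 x 50 x 47 mm, loose bystander. Origin: centre of its underside.
- ramp: Honey-coloured wooden ramp track piece, 150 x 45 x 45 mm, loose bystander. Origin: centre of its underside.
- engine: Small plain wooden locomotive, 85 x 46 x 53 mm, loose bystander. Origin: centre of its underside.
- tree: Small turned wooden tree, 42 mm across, 78 mm tall, loose bystander. Origin: centre of its underside.
- tree2: Second small turned wooden tree, 42 mm across, 78 mm tall, loose bystander. Origin: centre of its underside.
Not all that is in view belongs to the job. Leave any turquoise or yellow look-alike of the book_a alone. Several things have the shape of the scanner; the one meant has the colours described above.

How it is judged:
By the outcome, as a careful person would: the job done as asked, in the order asked, and still so for the second after the job is handed in, with the robot touching nothing.
Of book_a, book_b, book_c, book_d only 3 to 4 are there at a start; the rules pass over those that are not, and their reading is None.
At some moment in a run one of scanner may be knocked a few centimetres aside while the robot is not near it.
It also fails if it takes over 210 s, if anything falls off the work surface, if the arm or the gripper's body presses on something with over 40 N, if the wrist force passes 120 N, or if a joint passes its speed limit or range.

ROBOT

A 7-joint arm with a two-finger parallel gripper is mounted at the origin on the work surface. World frame = base frame: x ahead of the robot, y to its left, z up, the work surface at z = 0. Lengths are in m, angles in rad, forces in N, time in s.
With the tool pointing down it reaches from about 0.425 to 0.875 m from the base axis. Payload 4.7 kg.
Tool frame: the origin (TCP) lies at the very end of the fingers, on their centre line; the grasp point (between the pads) lies 19 mm behind it; z points along the fingers, y is the line along which they close (so a half turn about z gives the same grasp; the last joint's range is limited). The gripper opens to 87 mm and grips with 3 to 60 N. Pads are 19 mm wide; open, the fingers measure 117 mm over their backs; the gripper's body (75 mm by 190 mm) begins 51 mm behind the grasp point.
Start: joints at [-1.304, 0.321, -0.07, 1.45, 0.023, 1.371, -0.057], TCP at [0.163, 0.629, 0.223] pointing down, gripper open.
Joint ranges: [-2.86, 2.86], [-0.3, 2.09], [-1.38, 1.24], [0.06, 2.45], [-1.56, 4.7], [0.09, 2.05], [-2.69, 2.69]. Speed limits (rad/s): [2.57, 2.57, 3.14, 3.14, 3.14, 3.14, 3.14].

INTERFACE

Orientations are given as a unit quaternion [w, x, y, z].
In Python, from cell import monitor, read_camera, get_calibration, ticket gives the robot as it stands.
- The arm moves only by the tool send_rows, never from a script. Its argument "increments" is a list of rows, each an object of numbers: "ax", "ay", "az": the turn, a rotation vector about the tool's x, y, z in degrees; "x", "y", "z": the shift along the tool's x, y, z in mm; "hand": the finger opening in mm, from 0 to 87. In form: [{"ax": .., "ay": .., "az": .., "x": .., "y": .., "z": .., "hand": ..}, ...]. A call has 1 to 20 rows; each row shifts and turns the commanded pose from where the row before left it, along the tool's axes as they then stand; what a row does not reach is not made up. A row lasts 1/8 s, in which the tool goes at most 62.5 mm and 10.7 degrees, less where a joint would pass 70% of its speed; a pose out of reach is approached as far as the arm can. A call with a gripper value outside its range is refused whole. The fingers move at their own pace and stop on an object; the grip force is fixed at half the most. Time passes only in rows, so rows that do not move let the fingers close. It gives the time, the measured TCP pose, the force, the opening and the grip force at its end, in the units of the state.
- monitor.get_obs(): the state, without advancing time (a new reading comes with each control period).
- read_camera(name): name is "scene" or "top" or "wrist"; returns the picture (400x640x3 uint8, red, green, blue); there is no depth.
- get_calibration(name): a dict with "vfov" (degrees; the focal length in pixels is half the picture's height over the tangent of half this angle, whatever the lens; pixels are square), "cx", "cy" (the principal point, pixels), "origin" and "rotation" of the camera in the world; the wrist camera has in their place "tool_from_camera" (4x4, takes a point from camera to tool coordinates, whose origin is the TCP and whose axes are the flange's). Camera axes: x right, y down, z forward; pixel columns grow to the right and rows downward; lengths in m; the calibration is good to about 2 mm. A picture is of the moment at which its call begins: read the wrist's pose just before it. get_calibration takes no time and is no camera call.
- ticket.finish_job(): hands the job in; it is judged then, once.
The state is a dict: "time_s": time; "joints": joint angles; "dq": joint speeds; "joint_efforts": joint torques, N m; "tool_pos": TCP position; "tcp_rot": TCP orientation; "ft_force": force on the tool from outside, world axes, zero at the start; "torque": the same for the moment, N m; "grip_width": finger opening in m; "finger_force": force on a finger pad.
Only numpy, scipy, OpenCV 4.12 (cv2) and the standard library are available. Lean on these libraries where they do the work, as an engineer would, in place of code of your own. Each camera call takes 0.05 s, during which the arm holds its last target. There are 200 camera calls.

## Working session

There is one attempt and no reset: what is moved stays moved. The work goes in short steps, Python scripts to look and compute and a tool call to move; the robot and the scene stay as the last step left them, time stands still between calls to the robot, and variables do not carry over. Pictures are saved under pics/ and viewed, at most 14 in all, crops included, and the job is handed in when it is done.

Besides the shell and the picture viewer there is one more tool, called after "Call:" as name(argument=value, ...) on one line, values as JSON. send_rows: Moves the arm, as the interface text tells. Its arguments: {"type":"object","properties":{"increments":{"type":"array"}},"required":["increments"]}

```bash
mkdir -p pics; ls; python3 - <<'E'
from cell import monitor, read_camera, get_calibration
import cv2, json
for n in("scene","top"):
    cv2.imwrite(f"pics/{n}0.png",read_camera(n)[:,:,::-1]); print(n,get_calibration(n))
print(get_calibration("wrist")); print(monitor.get_obs())
E
```

```text
pics
scene {'vfov': 48.101194130491045, 'cx': 314.58063668765465, 'cy': 203.9611202949881, 'origin': array([ 1.20303666, -0.84328574,  0.77905283]), 'rotation': array([-0.44406105,  0.81821763,  0.32167027, -0.1727945 ])}
top {'vfov': 55.094227307618006, 'cx': 322.3055646582117, 'cy': 199.11033192337484, 'origin': array([ 0.28270656, -0.08007017,  1.36072422]), 'rotation': array([ 0.07046215, -0.69824714,  0.70999222, -0.05828439])}
{'vfov': 64.17559331465785, 'cx': 323.48295282238115, 'cy': 199.34379693803902, 'tool_from_camera': array([[-2.73959387e-04, -9.57617871e-01, -2.88041555e-01,
         8.06582695e-02],
       [ 9.99999958e-01, -2.35331617e-04, -1.68731256e-04,
        -4.10519689e-04],
       [ 9.37947808e-05, -2.88041589e-01,  9.57617896e-01,
        -1.62290596e-01],
       [ 0.00000000e+00,  0.00000000e+00,  0.00000000e+00,
         1.00000000e+00]])}
{'time_s': 0.1, 'joints': array([-1.3039147 ,  0.32176516, -0.07011026,  1.45152876,  0.02262388,
        1.37082992, -0.05690454]), 'dq': array([ 0.00110594, -0.00110484,  0.00031941, -0.00198574, -0.00120434,
        0.00011042,  0.00048343]), 'joint_efforts': array([-1.20629584e-04, -4.92568839e+01, -4.05831356e-01, -3.13401711e+01,
       -6.42162608e-02,  3.94774158e-02,  1.07351341e-04]), 'tool_pos': array([0.16247988, 0.6288524 , 0.2215727 ]), 'tcp_rot': array([-5.56856803e-05,  1.26028838e-01,  9.92026195e-01, -8.70115402e-04]), 'ft_force': array([-0.13918768,  0.37577263, -0.55675303]), 'torque': array([ 0.012503  ,  0.0407504 , -0.01803067]), 'finger_force': 0.0, 'grip_width': 0.08689001094249532}
```

View pics/scene0.png

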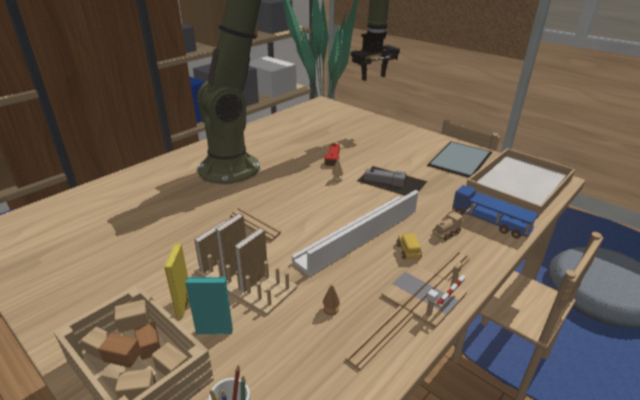

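View pics/top0.png

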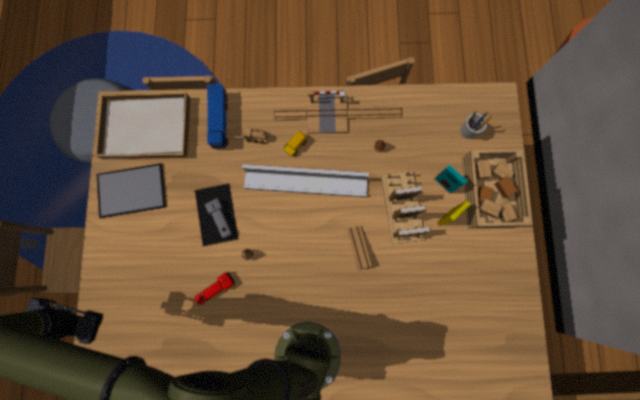

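The top view shows:
- The rack is on the right at about (407,210), with three brown books at (408,192), (410,211) and (412,232).
- The ledge is at (306,181).
- The grey scanner is on its pad at (217,216). The red scanner-shaped thing at (215,290) is a decoy.
- The turquoise (450,178) and yellow (455,213) books are also decoys.

Next I'll take one close crop to check these.

```bash
cat > h.py <<'E'
import numpy as np, cv2
from scipy.spatial.transform import Rotation as R
from cell import monitor, read_camera, get_calibration
def rot(q): return R.from_quat(np.asarray(q)[[1,2,3,0]]).as_matrix()
def cam(name,obs=None):
    c=get_calibration(name); f=200/np.tan(np.radians(c['vfov']/2))
    if name=="wrist":
        T=c['tool_from_camera']; Rt=rot(obs['tcp_rot'])
        return f,c['cx'],c['cy'],Rt@T[:3,3]+obs['tool_pos'],Rt@T[:3,:3]
    return f,c['cx'],c['cy'],c['origin'],rot(c['rotation'])
def pt(C,u,v,z):
    f,cx,cy,o,M=C; d=M@np.array([(u-cx)/f,(v-cy)/f,1]); return o+d*(z-o[2])/d[2]
def proj(C,p):
    f,cx,cy,o,M=C; q=M.T@(np.asarray(p)-o); return np.array([cx+f*q[0]/q[2],cy+f*q[1]/q[2]])
def snap(name,fn):
    o=monitor.get_obs(); im=read_camera(name); cv2.imwrite(f"pics/{fn}.png",im[:,:,::-1]); return cam(name,o),im[:,:,::-1]
E
python3 - <<'E'
import cv2,numpy as np
a=cv2.imread('pics/top0.png')[145:260,180:440]; a=cv2.resize(a,None,fx=3,fy=3,interpolation=2)
b=cv2.imread('pics/scene0.png')[205:310,160:420]; b=cv2.resize(b,(780,250),interpolation=2) if 0 else cv2.resize(b,(624,252),interpolation=2)
b=cv2.copyMakeBorder(b,0,0,0,780-624,0)
cv2.imwrite('pics/crop0.png',np.vstack([a,b]))
E
```

```text
(no output)
```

View pics/crop0.png

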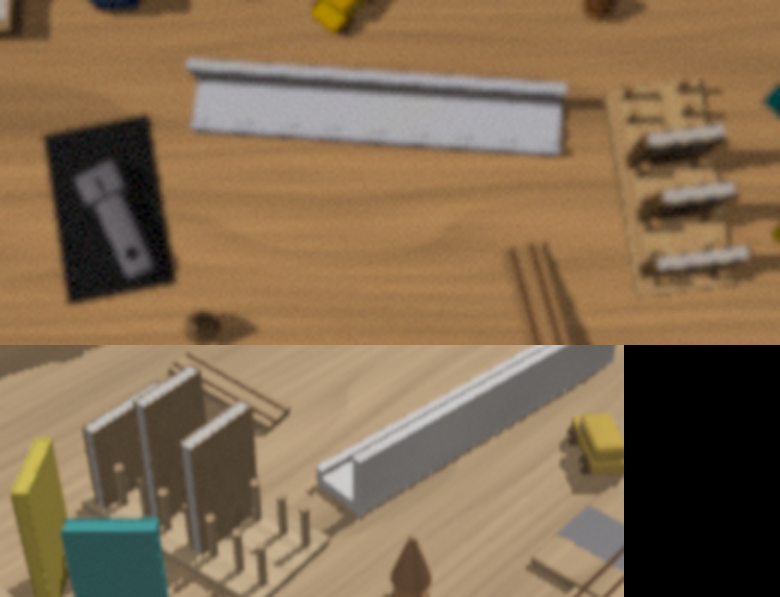

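```bash
python3 - <<'E'
from h import *
C=cam("top"); g=lambda u,v,z:pt(C,180+u/3,145+v/3,z)[:2].round(4)
print("ledge back top-front edge L/R",g(190,73,.075),g(567,96,.075))
print("ledge lip front L/R bottom",g(192,130,.025),g(562,155,.025))
print("rack TL,BL,BR",g(607,92,.012),g(640,292,.012),g(735,285,.012))
# book tops (left,right ends mid-thickness)
for n,l,r in(("far",(645,142),(726,131)),("mid",(662,197),(736,188)),("near",(655,264),(748,253))):
    for h in(.104,.121,.138,.155):
        a,b=g(*l,h+.012),g(*r,h+.012); print(n,h,"w",np.linalg.norm(a-b).round(4),(a+b)/2,"ang",np.degrees(np.arctan2(*(b-a))).round(1))
print("scanner head front mid, tail",g(98,168,.03),g(137,272,.03), "pad corners",g(45,133,.003),g(150,117,.003),g(175,283,.003),g(70,302,.003))
S=cam("scene")
for n,(x0,y0) in dict(far=(185,440),mid=(140,402),near=(88,428)).items(): pass
E
```

```text
ledge back top-front edge L/R [0.6302 0.2131] [ 0.5943 -0.2214]
ledge lip front L/R bottom [0.5735 0.2206] [ 0.5351 -0.2183]
rack TL,BL,BR [ 0.6136 -0.2764] [ 0.3735 -0.3044] [ 0.3799 -0.415 ]
far 0.104 w 0.0901 [ 0.53605 -0.34525] ang 173.2
far 0.121 w 0.0888 [ 0.5326 -0.3416] ang 173.1
far 0.138 w 0.0876 [ 0.5291 -0.338 ] ang 173.2
far 0.155 w 0.0864 [ 0.5257 -0.3344] ang 173.2
mid 0.104 w 0.0813 [ 0.4735  -0.35645] ang 174.1
mid 0.121 w 0.0802 [ 0.4709 -0.3527] ang 174.0
mid 0.138 w 0.079 [ 0.4683 -0.3489] ang 174.0
mid 0.155 w 0.078 [ 0.46565 -0.3451 ] ang 174.0
near 0.104 w 0.1011 [ 0.4014 -0.355 ] ang 174.2
near 0.121 w 0.0997 [ 0.39985 -0.3512 ] ang 174.2
near 0.138 w 0.0984 [ 0.3982  -0.34745] ang 174.2
near 0.155 w 0.097 [ 0.3966  -0.34375] ang 174.2
scanner head front mid, tail [0.5286 0.3299] [0.4049 0.2798] pad corners [0.578  0.4045] [0.5954 0.2771] [0.3937 0.2416] [0.3733 0.3655]
```

```bash
cat >> h.py <<'E'
def pose(yaw,tilt=0):  # tool y azimuth deg, z down, leaning by tilt (top towards +y)
    a=np.radians(yaw); x=[-np.sin(a),np.cos(a),0]; y=[np.cos(a),np.sin(a),0]
    return np.array([x,y,[0,0,-1]]).T@R.from_euler('x',tilt,degrees=True).as_matrix()
def rel(p,M,q=None,o=None):  # q: chained previous target (pos,rot)
    o=o or monitor.get_obs(); p0,M0=(o['tool_pos'],rot(o['tcp_rot'])) if q is None else q
    d=np.asarray(p)-p0
    print("turn",np.degrees(R.from_matrix(M0.T@M).as_rotvec()).round(1),"shift before",(M0.T@d*1e3).round(1),"after turn",(M.T@d*1e3).round(1)); return np.asarray(p),M
E
python3 - <<'E'
from h import *
C=cam("top");S=cam("scene")
def ray(C,u,v):
    f,cx,cy,o,M=C; d=M@np.array([(u-cx)/f,(v-cy)/f,1]); return o,d/np.linalg.norm(d)
for n,t,s in(("near",(748,253),(92,428)),("mid",(736,188),(142,402)),("far",(726,131),(188,440))):
    o1,d1=ray(C,180+t[0]/3,145+t[1]/3); o2,d2=ray(S,160+s[0]/2.4,205+(s[1]-345)/2.4)
    k=np.linalg.lstsq(np.c_[d1,-d2],o2-o1,rcond=None)[0]; a=o1+k[0]*d1;b=o2+k[1]*d2; print(n,a.round(3),b.round(3))
q=rel([.5,.3,.26],pose(75.5)); q=rel([.5,.3,.26],pose(6.4),q); q=rel([.4657,-.345,.26],pose(6.4),q)
E
```

```text
near [ 0.407 -0.406  0.114] [ 0.411 -0.4    0.113]
mid [ 0.47  -0.384  0.166] [ 0.474 -0.379  0.165]
far [ 0.534 -0.381  0.152] [ 0.538 -0.376  0.151]
turn [-0.1  0.   0. ] shift before [-409.  -234.1  -38. ] after turn [-409.1 -233.9  -38.4]
turn [ 0.   0.  69.1] shift before [0. 0. 0.] after turn [0. 0. 0.]
turn [0. 0. 0.] shift before [-637.2 -106.     0. ] after turn [-637.2 -106.     0. ]
```

Triangulation gives tops of 0.166 for the middle book, 0.152 for the far one and 0.114 for the near one. So middle is A, far is B, near is D, and C is absent. I'll take A first.

Call:
send_rows(increments=[{"x": -41, "y": -23.4, "z": -3.8, "hand": 40}, {"x": -41, "y": -23.4, "z": -3.8, "hand": 40}, {"x": -41, "y": -23.4, "z": -3.8, "hand": 40}, {"x": -41, "y": -23.4, "z": -3.8, "hand": 40}, {"x": -41, "y": -23.4, "z": -3.8, "hand": 40}, {"x": -41, "y": -23.4, "z": -3.8, "hand": 40}, {"x": -41, "y": -23.4, "z": -3.8, "hand": 40}, {"x": -41, "y": -23.4, "z": -3.8, "hand": 40}, {"x": -41, "y": -23.4, "z": -3.8, "hand": 40}, {"x": -41, "y": -23.4, "z": -3.8, "hand": 40}, {"az": 9.9, "hand": 40}, {"az": 9.9, "hand": 40}, {"az": 9.9, "hand": 40}, {"az": 9.9, "hand": 40}, {"az": 9.9, "hand": 40}, {"az": 9.9, "hand": 40}, {"az": 9.7, "hand": 40}, {"hand": 40}])

```text
invalid input
```

Call:
send_rows(increments=[{"x": -45.5, "y": -7.6, "hand": 40}, {"x": -45.5, "y": -7.6, "hand": 40}, {"x": -45.5, "y": -7.6, "hand": 40}, {"x": -45.5, "y": -7.6, "hand": 40}, {"x": -45.5, "y": -7.6, "hand": 40}, {"x": -45.5, "y": -7.6, "hand": 40}, {"x": -45.5, "y": -7.6, "hand": 40}, {"x": -45.5, "y": -7.6, "hand": 40}, {"x": -45.5, "y": -7.6, "hand": 40}, {"x": -45.5, "y": -7.6, "hand": 40}, {"x": -45.5, "y": -7.6, "hand": 40}, {"x": -45.5, "y": -7.6, "hand": 40}, {"x": -45.5, "y": -7.6, "hand": 40}, {"x": -45.5, "y": -7.6, "hand": 40}, {"hand": 40}, {"hand": 40}])

```text
invalid input
```

```bash
python3 - <<'E'
from h import *
C,im=snap("wrist","w1"); print(monitor.get_obs()['tool_pos'])
rel([.4657,-.345,.129],pose(6.4))
E
```

```text
[0.16252334 0.6289261  0.22171963]
turn [-0.1  0.1 69.1] shift before [-537.1 -867.    94. ] after turn [-1001.7   192.7    92.7]
```

View pics/w1.png

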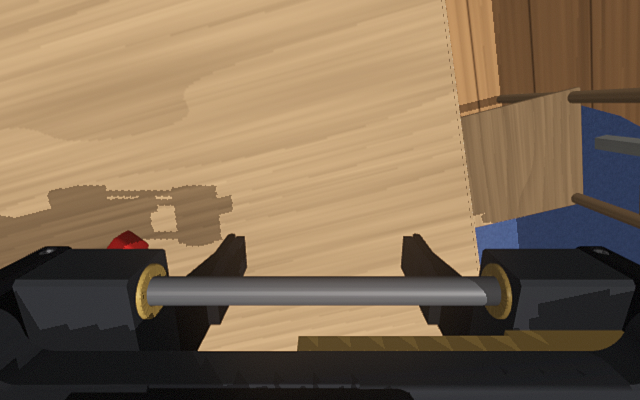

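The arm didn't move because the call was refused; this view only shows the gripper and bare table. I'll give every key in each row.

Call:
send_rows(increments=[{"ax": 0, "ay": 0, "az": 0, "x": -41, "y": -23.4, "z": -3.8, "hand": 40}, {"ax": 0, "ay": 0, "az": 0, "x": -41, "y": -23.4, "z": -3.8, "hand": 40}, {"ax": 0, "ay": 0, "az": 0, "x": -41, "y": -23.4, "z": -3.8, "hand": 40}, {"ax": 0, "ay": 0, "az": 0, "x": -41, "y": -23.4, "z": -3.8, "hand": 40}, {"ax": 0, "ay": 0, "az": 0, "x": -41, "y": -23.4, "z": -3.8, "hand": 40}, {"ax": 0, "ay": 0, "az": 0, "x": -41, "y": -23.4, "z": -3.8, "hand": 40}, {"ax": 0, "ay": 0, "az": 0, "x": -41, "y": -23.4, "z": -3.8, "hand": 40}, {"ax": 0, "ay": 0, "az": 0, "x": -41, "y": -23.4, "z": -3.8, "hand": 40}, {"ax": 0, "ay": 0, "az": 0, "x": -41, "y": -23.4, "z": -3.8, "hand": 40}, {"ax": 0, "ay": 0, "az": 0, "x": -41, "y": -23.4, "z": -3.8, "hand": 40}, {"ax": 0, "ay": 0, "az": 9.9, "x": 0, "y": 0, "z": 0, "hand": 40}, {"ax": 0, "ay": 0, "az": 9.9, "x": 0, "y": 0, "z": 0, "hand": 40}, {"ax": 0, "ay": 0, "az": 9.9, "x": 0, "y": 0, "z": 0, "hand": 40}, {"ax": 0, "ay": 0, "az": 9.9, "x": 0, "y": 0, "z": 0, "hand": 40}, {"ax": 0, "ay": 0, "az": 9.9, "x": 0, "y": 0, "z": 0, "hand": 40}, {"ax": 0, "ay": 0, "az": 9.9, "x": 0, "y": 0, "z": 0, "hand": 40}, {"ax": 0, "ay": 0, "az": 9.7, "x": 0, "y": 0, "z": 0, "hand": 40}])

```text
time_s: 2.28
tool_pos: [0.5008, 0.3002, 0.2602]
tcp_rot: [-0.0, 0.668, 0.744, -0.0]
ft_force: [-0.2, -0.4, -0.4]
grip_width: 0.0401
finger_force: 0.0
```

Call:
send_rows(increments=[{"ax": 0, "ay": 0, "az": 0, "x": -49, "y": -8.2, "z": 0, "hand": 40}, {"ax": 0, "ay": 0, "az": 0, "x": -49, "y": -8.2, "z": 0, "hand": 40}, {"ax": 0, "ay": 0, "az": 0, "x": -49, "y": -8.2, "z": 0, "hand": 40}, {"ax": 0, "ay": 0, "az": 0, "x": -49, "y": -8.2, "z": 0, "hand": 40}, {"ax": 0, "ay": 0, "az": 0, "x": -49, "y": -8.2, "z": 0, "hand": 40}, {"ax": 0, "ay": 0, "az": 0, "x": -49, "y": -8.2, "z": 0, "hand": 40}, {"ax": 0, "ay": 0, "az": 0, "x": -49, "y": -8.2, "z": 0, "hand": 40}, {"ax": 0, "ay": 0, "az": 0, "x": -49, "y": -8.2, "z": 0, "hand": 40}, {"ax": 0, "ay": 0, "az": 0, "x": -49, "y": -8.2, "z": 0, "hand": 40}, {"ax": 0, "ay": 0, "az": 0, "x": -49, "y": -8.2, "z": 0, "hand": 40}, {"ax": 0, "ay": 0, "az": 0, "x": -49, "y": -8.2, "z": 0, "hand": 40}, {"ax": 0, "ay": 0, "az": 0, "x": -49, "y": -8.2, "z": 0, "hand": 40}, {"ax": 0, "ay": 0, "az": 0, "x": -49, "y": -8.2, "z": 0, "hand": 40}, {"ax": 0, "ay": 0, "az": 0, "x": 0, "y": 0, "z": 0, "hand": 40}])

```text
time_s: 4.03
tool_pos: [0.4638, -0.3493, 0.2602]
tcp_rot: [0.0, 0.669, 0.743, -0.002]
ft_force: [0.2, 0.0, -0.6]
grip_width: 0.0396
finger_force: 0.0
```

```bash
python3 - <<'E'
from h import *
C,im=snap("wrist","w2"); print(monitor.get_obs()['tool_pos'])
rel([.4657,-.345,.129],pose(6.4))
E
```

```text
[ 0.46500448 -0.34649215  0.26002738]
turn [-0.1  0.  -0.2] shift before [  1.5   1.1 131. ] after turn [  1.4   0.9 131. ]
```

View pics/w2.png

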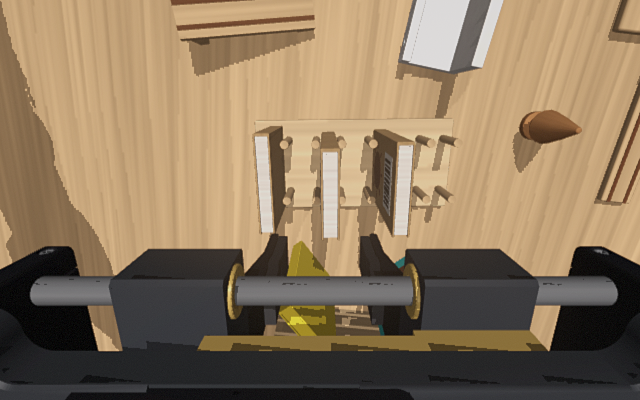

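The wrist view shows D's top at (265,184), A's top spanning (331,150) to (330,238), and B's top spanning (402,143) to (403,234). I'll use these to correct the positions.

```bash
python3 - <<'E'
from h import *
o=monitor.get_obs(); C=cam("wrist",o)
for n,l,r,h in(("a",(331,150),(330.5,237.5),.167),("b",(403,143),(402.5,234.5),.150),("d",(263.5,133),(266.5,233.5),.116)):
    a,b=pt(C,*l,h)[:2],pt(C,*r,h)[:2]; print(n,a.round(4),b.round(4),((a+b)/2).round(4),np.linalg.norm(a-b).round(4))
    if n=="a": q=rel([*((a+b)/2),.129],pose(6.4))
L=np.array([.589,-.002]); n=np.array([-.9965,.0837]); r=np.array([-.0837,-.9965])
E
```

```text
a [ 0.4646 -0.3026] [ 0.4728 -0.3779] [ 0.4687 -0.3403] 0.0757
turn [-0.1  0.  -0.2] shift before [  5.9   4.6 131. ] after turn [  5.8   4.4 131. ]
b [ 0.5252 -0.2925] [ 0.5396 -0.3751] [ 0.5324 -0.3338] 0.0838
d [ 0.4013 -0.3005] [ 0.4099 -0.4026] [ 0.4056 -0.3516] 0.1024
```

Call:
send_rows(increments=[{"ax": 0, "ay": 0, "az": 0, "x": 3, "y": 3, "z": 0, "hand": 40}, {"ax": 0, "ay": 0, "az": 0, "x": 0, "y": 0, "z": 35, "hand": 40}, {"ax": 0, "ay": 0, "az": 0, "x": 0, "y": 0, "z": 32, "hand": 40}, {"ax": 0, "ay": 0, "az": 0, "x": 0, "y": 0, "z": 32, "hand": 40}, {"ax": 0, "ay": 0, "az": 0, "x": 0, "y": 0, "z": 32, "hand": 40}, {"ax": 0, "ay": 0, "az": 0, "x": 0, "y": 0, "z": 0, "hand": 40}, {"ax": 0, "ay": 0, "az": 0, "x": 0, "y": 0, "z": 0, "hand": 10}, {"ax": 0, "ay": 0, "az": 0, "x": 0, "y": 0, "z": 0, "hand": 10}, {"ax": 0, "ay": 0, "az": 0, "x": 0, "y": 0, "z": 0, "hand": 10}, {"ax": 0, "ay": 0, "az": 0, "x": 0, "y": 0, "z": 0, "hand": 10}, {"ax": 0, "ay": 0, "az": 0, "x": 0, "y": 0, "z": 0, "hand": 10}, {"ax": 0, "ay": 0, "az": 0, "x": 0, "y": 0, "z": 0, "hand": 10}])

```text
time_s: 5.58
tool_pos: [0.4691, -0.3417, 0.1305]
tcp_rot: [0.0, 0.666, 0.746, 0.0]
ft_force: [-1.8, 1.1, 6.6]
grip_width: 0.0157
finger_force: 30.0
```

```bash
cat >> h.py <<'E'
L=np.array([.589,-.002]); YL=-4.8; TH=16.7
def place(s,Y,up=0,fwd=0):  # s: TCP height above book bottom (mm); Y ledge y
    t=np.radians(TH); X=-6-s*np.sin(t)+8*np.cos(t)+fwd; Z=15+s*np.cos(t)+8*np.sin(t)+up
    a=np.radians(YL); n=-np.array([np.cos(a),np.sin(a)]); r=np.array([np.sin(a),-np.cos(a)])
    return np.r_[L+X/1e3*n+Y/1e3*r,Z/1e3]
E
python3 - <<'E'
from h import *
s=118.5; P=np.array([.469,-.342,.29]); M=pose(6.4)
q=rel(P,M); q=rel(P,pose(YL),q); q=rel(place(s,-121,60,1),pose(YL),q);print(q[0]); q=rel(q[0],pose(YL,TH),q); q=rel(place(s,-121,1,1),pose(YL,TH),q); print(q[0])
E
```

```text
turn [0. 0. 0.] shift before [  -0.3   -0.  -159.5] after turn [  -0.3   -0.2 -159.5]
turn [ 0.   0.  11.2] shift before [0. 0. 0.] after turn [0. 0. 0.]
turn [0. 0. 0.] shift before [469.8 122.5  99.2] after turn [469.8 122.5  99.2]
[0.63040457 0.11594902 0.19080085]
turn [16.7 -0.  -0. ] shift before [0. 0. 0.] after turn [0. 0. 0.]
turn [0. 0. 0.] shift before [ 0.  17.  56.5] after turn [ 0.  17.  56.5]
[0.63040457 0.11594902 0.13180085]
```

Call:
send_rows(increments=[{"ax": 0, "ay": 0, "az": 0, "x": 0, "y": 0, "z": -40, "hand": 10}, {"ax": 0, "ay": 0, "az": 0, "x": 0, "y": 0, "z": -40, "hand": 10}, {"ax": 0, "ay": 0, "az": 0, "x": 0, "y": 0, "z": -40, "hand": 10}, {"ax": 0, "ay": 0, "az": 0, "x": 0, "y": 0, "z": -40, "hand": 10}, {"ax": 0, "ay": 0, "az": 5.6, "x": 0, "y": 0, "z": 0, "hand": 10}, {"ax": 0, "ay": 0, "az": 5.6, "x": 0, "y": 0, "z": 0, "hand": 10}, {"ax": 0, "ay": 0, "az": 0, "x": 47, "y": 12, "z": 0, "hand": 10}, {"ax": 0, "ay": 0, "az": 0, "x": 47, "y": 12, "z": 0, "hand": 10}, {"ax": 0, "ay": 0, "az": 0, "x": 47, "y": 12, "z": 0, "hand": 10}, {"ax": 0, "ay": 0, "az": 0, "x": 47, "y": 12, "z": 0, "hand": 10}, {"ax": 0, "ay": 0, "az": 0, "x": 47, "y": 12, "z": 0, "hand": 10}, {"ax": 0, "ay": 0, "az": 0, "x": 47, "y": 12, "z": 8, "hand": 10}, {"ax": 0, "ay": 0, "az": 0, "x": 47, "y": 12, "z": 8, "hand": 10}, {"ax": 0, "ay": 0, "az": 0, "x": 47, "y": 12, "z": 8, "hand": 10}, {"ax": 0, "ay": 0, "az": 0, "x": 47, "y": 13, "z": 8, "hand": 10}, {"ax": 0, "ay": 0, "az": 0, "x": 47, "y": 13, "z": 8, "hand": 10}, {"ax": 8.3, "ay": 0, "az": 0, "x": 0, "y": 0, "z": 0, "hand": 10}, {"ax": 8.4, "ay": 0, "az": 0, "x": 0, "y": 0, "z": 0, "hand": 10}, {"ax": 0, "ay": 0, "az": 0, "x": 0, "y": 0, "z": 0, "hand": 10}, {"ax": 0, "ay": 0, "az": 0, "x": 0, "y": 0, "z": 0, "hand": 10}])

```text
time_s: 8.07
tool_pos: [0.6298, 0.1164, 0.2495]
tcp_rot: [-0.106, 0.729, 0.67, -0.098]
ft_force: [-0.4, 0.4, -1.5]
grip_width: 0.0157
finger_force: 30.0
```

```bash
python3 - <<'E'
from h import *
C,im=snap("wrist","w3"); o=monitor.get_obs(); print(o['tool_pos'],o['grip_width'])
q=rel(place(118.5,-121,1,1),pose(YL,TH)); print(q[0])
# draw predicted ledge edges
S,im2=snap("top","t3")
a=np.radians(YL); n=-np.array([np.cos(a),np.sin(a)]); r=np.array([np.sin(a),-np.cos(a)])
for X,Z in((-24,75),(36,25)):
    for cm,i in((C,im),(S,im2)):
        p=[proj(cm,np.r_[L+X/1e3*n+y*r,Z/1e3]) for y in np.linspace(-.22,.22,45)]
        for u in p: cv2.circle(i,tuple(int(v) for v in u),1,(0,0,255),-1)
c=cv2.resize(im2[140:260,200:440],(640,320),interpolation=2)
cv2.imwrite("pics/v3.png",cv2.resize(np.vstack([im,c]),None,fx=.83,fy=.83,interpolation=cv2.INTER_AREA))
E
```

```text
[0.62954312 0.11672084 0.25070231] 0.015579607414692912
turn [ 0.2 -0.1  0. ] shift before [ -0.8  34.8 113.7] after turn [ -0.7  35.1 113.6]
[0.63040457 0.11594902 0.13180085]Traceback (most recent call last):
  File "<stdin>", line 10, in <module>
cv2.error: OpenCV(4.12.0) :-1: error: (-5:Bad argument) in function 'circle'
> Overload resolution failed:
>  - Layout of the output array img is incompatible with cv::Mat
>  - Expected Ptr<cv::UMat> for argument 'img'
```

```bash
sed -i 's/return cam(name,o),im\[:,:,::-1\]/return cam(name,o),np.ascontiguousarray(im[:,:,::-1])/' h.py; cat > ov.py <<'E'
from h import *
import sys
def ov(tag):
    C,im=snap("wrist","w"+tag); S,im2=snap("top","t"+tag)
    a=np.radians(YL); n=-np.array([np.cos(a),np.sin(a)]); r=np.array([np.sin(a),-np.cos(a)])
    for X,Z in((-24,75),(36,25)):
        for cm,i in((C,im),(S,im2)):
            for y in np.linspace(-.22,.22,45 if i is im else 12):
                u=proj(cm,np.r_[L+X/1e3*n+y*r,Z/1e3]); cv2.circle(i,tuple(int(v) for v in u),1,(0,0,255),-1)
    c=cv2.resize(im2[140:260,200:440],(640,320),interpolation=2)
    cv2.imwrite(f"pics/v{tag}.png",cv2.resize(np.vstack([im,c]),None,fx=.83,fy=.83,interpolation=cv2.INTER_AREA))
ov(sys.argv[1])
E
python3 ov.py 3
```

```text
(no output)
```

View pics/v3.png

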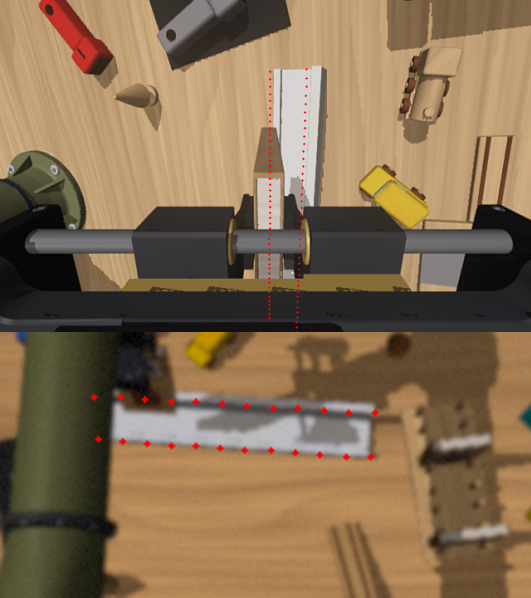

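The wrist overlay puts the predicted ledge a few mm too near: the predicted lip is at 270 and the actual one at about 274. I'll zoom in to confirm.

```bash
python3 - <<'E'
import cv2,numpy as np
a=cv2.imread('pics/w3.png')[70:170,305:405]; cv2.imwrite('pics/z3.png',cv2.resize(a,None,fx=6,fy=6,interpolation=2))
E
```

```text
(no output)
```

View pics/z3.png

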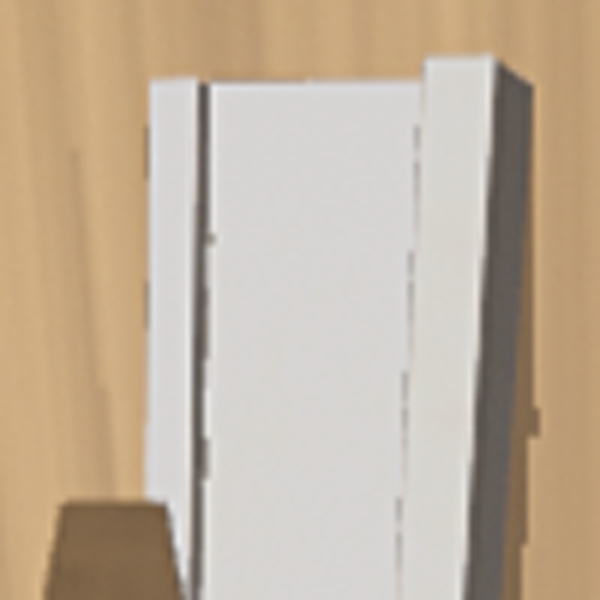

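```bash
python3 - <<'E'
from h import *
C=cam("wrist",monitor.get_obs())
a=np.radians(YL); n=-np.array([np.cos(a),np.sin(a)]); r=np.array([np.sin(a),-np.cos(a)])
for u,v,z in((150,80,25),(147,470,25),(425,58,75),(398,590,75)):
    p=pt(C,305+u/6,70+v/6,z/1e3)[:2]-L; print(z,(p@n*1e3).round(1),(p@r*1e3).round(1))
E
```

```text
25 30.7 -224.3
25 30.8 -148.4
75 -29.5 -223.9
75 -28.9 -136.1
```

```bash
sed -i 's/L=np.array(\[.589,-.002\])/L=np.array([.594,.0016])/' h.py; python3 - <<'E'
from h import *
q=rel(place(118.5,-121,25,2),pose(YL,TH)); q=rel(place(118.5,-121,2,2),pose(YL,TH),q); print(q[0])
E
```

```text
turn [ 0.2 -0.1  0.1] shift before [ 2.6 31.9 90.6] after turn [ 2.8 32.2 90.5]
turn [0. 0. 0.] shift before [ 0.   6.6 22. ] after turn [ 0.   6.6 22. ]
[0.63440808 0.1196327  0.13280085]
```

Call:
send_rows(increments=[{"ax": 0, "ay": 0, "az": 0, "x": 0.9, "y": 10.7, "z": 30.2, "hand": 10}, {"ax": 0, "ay": 0, "az": 0, "x": 0.9, "y": 10.7, "z": 30.2, "hand": 10}, {"ax": 0, "ay": 0, "az": 0, "x": 0.9, "y": 10.7, "z": 30.2, "hand": 10}, {"ax": 0, "ay": 0, "az": 0, "x": 0, "y": 2.2, "z": 7.3, "hand": 10}, {"ax": 0, "ay": 0, "az": 0, "x": 0, "y": 2.2, "z": 7.3, "hand": 10}, {"ax": 0, "ay": 0, "az": 0, "x": 0, "y": 2.2, "z": 7.3, "hand": 10}, {"ax": 0, "ay": 0, "az": 0, "x": 0, "y": 0, "z": 0, "hand": 10}, {"ax": 0, "ay": 0, "az": 0, "x": 0, "y": 0, "z": 0, "hand": 10}, {"ax": 0, "ay": 0, "az": 0, "x": 0, "y": 0, "z": 0, "hand": 10}])

```text
time_s: 9.4
tool_pos: [0.6349, 0.1191, 0.131]
tcp_rot: [-0.107, 0.728, 0.67, -0.098]
ft_force: [-0.3, -0.1, -1.1]
grip_width: 0.0156
finger_force: 30.0
```

Call:
send_rows(increments=[{"ax": 0, "ay": 0, "az": 0, "x": 0, "y": 0.3, "z": 1, "hand": 10}, {"ax": 0, "ay": 0, "az": 0, "x": 0, "y": 0, "z": 0, "hand": 10}, {"ax": 0, "ay": 0, "az": 0, "x": 0, "y": 0, "z": 0, "hand": 10}])

```text
time_s: 9.78
tool_pos: [0.635, 0.119, 0.1306]
tcp_rot: [-0.107, 0.728, 0.67, -0.098]
ft_force: [1.1, -1.0, 6.3]
grip_width: 0.0157
finger_force: 30.0
```

Call:
send_rows(increments=[{"ax": 0, "ay": 0, "az": 0, "x": 0, "y": 0.3, "z": 1, "hand": 10}, {"ax": 0, "ay": 0, "az": 0, "x": 0, "y": 0, "z": 0, "hand": 10}, {"ax": 0, "ay": 0, "az": 0, "x": 0, "y": 0, "z": 0, "hand": 10}])

```text
time_s: 10.15
tool_pos: [0.6352, 0.119, 0.1305]
tcp_rot: [-0.107, 0.728, 0.67, -0.098]
ft_force: [0.0, -0.7, 9.0]
grip_width: 0.0156
finger_force: 30.0
```

Contact with the floor at about 9 N. Now I'll release and retract.

Call:
send_rows(increments=[{"ax": 0, "ay": 0, "az": 0, "x": 0, "y": 0, "z": 0, "hand": 40}, {"ax": 0, "ay": 0, "az": 0, "x": 0, "y": 0, "z": 0, "hand": 40}, {"ax": 0, "ay": 0, "az": 0, "x": 0, "y": 0, "z": 0, "hand": 40}, {"ax": 0, "ay": 0, "az": 0, "x": 0, "y": 0, "z": 0, "hand": 40}, {"ax": 0, "ay": 0, "az": 0, "x": 0, "y": 0, "z": -10, "hand": 40}, {"ax": 0, "ay": 0, "az": 0, "x": 0, "y": 0, "z": -30, "hand": 40}, {"ax": 0, "ay": 0, "az": 0, "x": 0, "y": 0, "z": -40, "hand": 40}, {"ax": 0, "ay": 0, "az": 0, "x": 0, "y": 0, "z": -40, "hand": 40}, {"ax": -8.3, "ay": 0, "az": 0, "x": 0, "y": 0, "z": 0, "hand": 40}, {"ax": -8.4, "ay": 0, "az": 0, "x": 0, "y": 0, "z": 0, "hand": 40}, {"ax": 0, "ay": 0, "az": 0, "x": 0, "y": 0, "z": 0, "hand": 40}])

```text
time_s: 11.52
tool_pos: [0.6666, 0.1168, 0.2445]
tcp_rot: [-0.002, 0.736, 0.677, 0.0]
ft_force: [0.2, 0.9, 0.1]
grip_width: 0.0397
finger_force: 0.0
```

```bash
python3 - <<'E'
from h import *
C,im=snap("wrist","w4"); S,im2=snap("scene","s4")
c=cv2.resize(im2[150:310,170:430],(640,394),interpolation=2)
cv2.imwrite("pics/v4.png",cv2.resize(np.vstack([im[:260],c]),None,fx=.9,fy=.9,interpolation=3))
M=pose(6.4)
o=monitor.get_obs(); print(o['tool_pos']); p=o['tool_pos']
q=rel(p,M); q=rel([.5315,-.336,.245],M,q); q=rel([.5315,-.336,.112],M,q)
E
```

```text
[0.66929676 0.11690214 0.24480669]
turn [ -0.   -0.1 -11.1] shift before [0. 0. 0.] after turn [0. 0. 0.]
turn [0. 0. 0.] shift before [-4.347e+02 -1.874e+02 -2.000e-01] after turn [-4.347e+02 -1.874e+02 -2.000e-01]
turn [0. 0. 0.] shift before [  0.   0. 133.] after turn [  0.   0. 133.]
```

View pics/v4.png

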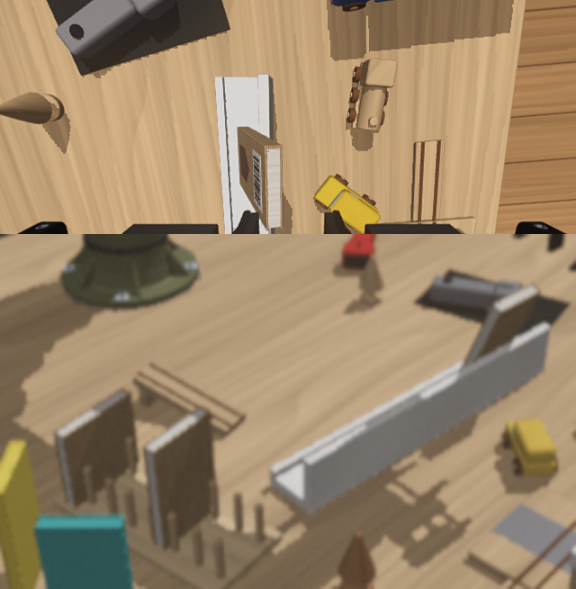

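Book A (crop ~(262,165)) leans against the board, with its label facing the robot. Next is B.

Call:
send_rows(increments=[{"ax": 0, "ay": 0, "az": -5.6, "x": 0, "y": 0, "z": 0, "hand": 40}, {"ax": 0, "ay": 0, "az": -5.5, "x": 0, "y": 0, "z": 0, "hand": 40}, {"ax": 0, "ay": 0, "az": 0, "x": -43.5, "y": -18.7, "z": 0, "hand": 40}, {"ax": 0, "ay": 0, "az": 0, "x": -43.5, "y": -18.7, "z": 0, "hand": 40}, {"ax": 0, "ay": 0, "az": 0, "x": -43.5, "y": -18.7, "z": 0, "hand": 40}, {"ax": 0, "ay": 0, "az": 0, "x": -43.5, "y": -18.7, "z": 0, "hand": 40}, {"ax": 0, "ay": 0, "az": 0, "x": -43.5, "y": -18.7, "z": 0, "hand": 40}, {"ax": 0, "ay": 0, "az": 0, "x": -43.5, "y": -18.7, "z": 0, "hand": 40}, {"ax": 0, "ay": 0, "az": 0, "x": -43.5, "y": -18.7, "z": 0, "hand": 40}, {"ax": 0, "ay": 0, "az": 0, "x": -43.5, "y": -18.7, "z": 0, "hand": 40}, {"ax": 0, "ay": 0, "az": 0, "x": -43.5, "y": -18.7, "z": 0, "hand": 40}, {"ax": 0, "ay": 0, "az": 0, "x": -43.5, "y": -18.7, "z": 0, "hand": 40}, {"ax": 0, "ay": 0, "az": 0, "x": 0, "y": 0, "z": 0, "hand": 40}, {"ax": 0, "ay": 0, "az": 0, "x": 0, "y": 0, "z": 0, "hand": 40}])

```text
time_s: 13.38
tool_pos: [0.5321, -0.3372, 0.2438]
tcp_rot: [-0.0, 0.667, 0.745, -0.0]
ft_force: [0.1, 0.5, 0.6]
grip_width: 0.04
finger_force: 0.0
```

Call:
send_rows(increments=[{"ax": 0, "ay": 0, "az": 0, "x": 0, "y": 0, "z": 33, "hand": 40}, {"ax": 0, "ay": 0, "az": 0, "x": 0, "y": 0, "z": 33, "hand": 40}, {"ax": 0, "ay": 0, "az": 0, "x": 0, "y": 0, "z": 33, "hand": 40}, {"ax": 0, "ay": 0, "az": 0, "x": 0, "y": 0, "z": 32, "hand": 40}, {"ax": 0, "ay": 0, "az": 0, "x": 0, "y": 0, "z": 0, "hand": 40}, {"ax": 0, "ay": 0, "az": 0, "x": 0, "y": 0, "z": 0, "hand": 10}, {"ax": 0, "ay": 0, "az": 0, "x": 0, "y": 0, "z": 0, "hand": 10}, {"ax": 0, "ay": 0, "az": 0, "x": 0, "y": 0, "z": 0, "hand": 10}, {"ax": 0, "ay": 0, "az": 0, "x": 0, "y": 0, "z": 0, "hand": 10}, {"ax": 0, "ay": 0, "az": 0, "x": 0, "y": 0, "z": 0, "hand": 10}, {"ax": 0, "ay": 0, "az": 0, "x": 0, "y": 0, "z": 0, "hand": 10}])

```text
time_s: 14.75
tool_pos: [0.5318, -0.3369, 0.1136]
tcp_rot: [0.001, 0.667, 0.745, 0.0]
ft_force: [-0.2, -1.2, 5.5]
grip_width: 0.0156
finger_force: 29.9
```

```bash
python3 - <<'E'
from h import *
o=monitor.get_obs(); p=o['tool_pos']; s=(p[2]-.012)*1e3; print(p,s,o['grip_width'])
q=rel(p+[0,0,.135],pose(6.4)); q=rel(q[0],pose(YL),q); P=place(s,-12,2,2); P2=P.copy(); P2[2]=.23
q=rel(P2,pose(YL),q); q=rel(P2,pose(YL,TH),q); q=rel(P,pose(YL,TH),q); print(P)
E
```

```text
[ 0.53180856 -0.33693058  0.11355973] 101.559726151198 0.015599564733486242
turn [ 0.1  0.  -0.1] shift before [-1.00e-01  3.00e-01 -1.35e+02] after turn [   0.    0. -135.]
turn [ 0.   0.  11.2] shift before [0. 0. 0.] after turn [0. 0. 0.]
turn [0. 0. 0.] shift before [354.5  59.2  18.6] after turn [354.5  59.2  18.6]
turn [16.7 -0.  -0. ] shift before [0. 0. 0.] after turn [0. 0. 0.]
turn [0. 0. 0.] shift before [  0.   32.6 108.6] after turn [  0.   32.6 108.6]
[0.6204363  0.01142232 0.11657507]
```

Call:
send_rows(increments=[{"ax": 0, "ay": 0, "az": 0, "x": 0, "y": 0, "z": -35, "hand": 10}, {"ax": 0, "ay": 0, "az": 0, "x": 0, "y": 0, "z": -50, "hand": 10}, {"ax": 0, "ay": 0, "az": 0, "x": 0, "y": 0, "z": -50, "hand": 10}, {"ax": 0, "ay": 0, "az": 5.6, "x": 0, "y": 0, "z": 0, "hand": 10}, {"ax": 0, "ay": 0, "az": 5.6, "x": 0, "y": 0, "z": 0, "hand": 10}, {"ax": 0, "ay": 0, "az": 0, "x": 44.3, "y": 7.4, "z": 2.3, "hand": 10}, {"ax": 0, "ay": 0, "az": 0, "x": 44.3, "y": 7.4, "z": 2.3, "hand": 10}, {"ax": 0, "ay": 0, "az": 0, "x": 44.3, "y": 7.4, "z": 2.3, "hand": 10}, {"ax": 0, "ay": 0, "az": 0, "x": 44.3, "y": 7.4, "z": 2.3, "hand": 10}, {"ax": 0, "ay": 0, "az": 0, "x": 44.3, "y": 7.4, "z": 2.3, "hand": 10}, {"ax": 0, "ay": 0, "az": 0, "x": 44.3, "y": 7.4, "z": 2.3, "hand": 10}, {"ax": 0, "ay": 0, "az": 0, "x": 44.3, "y": 7.4, "z": 2.3, "hand": 10}, {"ax": 0, "ay": 0, "az": 0, "x": 44.3, "y": 7.4, "z": 2.3, "hand": 10}, {"ax": 8.4, "ay": 0, "az": 0, "x": 0, "y": 0, "z": 0, "hand": 10}, {"ax": 8.3, "ay": 0, "az": 0, "x": 0, "y": 0, "z": 0, "hand": 10}, {"ax": 0, "ay": 0, "az": 0, "x": 0, "y": 0, "z": 0, "hand": 10}, {"ax": 0, "ay": 0, "az": 0, "x": 0, "y": 0, "z": 0, "hand": 10}, {"ax": 0, "ay": 0, "az": 0, "x": 0, "y": 0, "z": 0, "hand": 10}])

```text
time_s: 17.0
tool_pos: [0.6197, 0.0111, 0.2309]
tcp_rot: [-0.106, 0.729, 0.669, -0.097]
ft_force: [-0.3, -0.2, -1.1]
grip_width: 0.0161
finger_force: 30.0
```

```bash
python3 - <<'E'
from h import *
q=rel(place(101.6,-12,25,2),pose(YL,TH)); q=rel(place(101.6,-12,2,2),pose(YL,TH),q); print(q[0])
E
```

```text
turn [ 0.2 -0.1 -0.1] shift before [ 0.2 26.6 87.4] after turn [ 0.3 26.9 87.3]
turn [0. 0. 0.] shift before [ 0.   6.6 22. ] after turn [ 0.   6.6 22. ]
[0.62044783 0.01142135 0.11661365]
```

Call:
send_rows(increments=[{"ax": 0, "ay": 0, "az": 0, "x": 0, "y": 8.9, "z": 29.1, "hand": 10}, {"ax": 0, "ay": 0, "az": 0, "x": 0, "y": 8.9, "z": 29.1, "hand": 10}, {"ax": 0, "ay": 0, "az": 0, "x": 0, "y": 8.9, "z": 29.1, "hand": 10}, {"ax": 0, "ay": 0, "az": 0, "x": 0, "y": 2.2, "z": 7.3, "hand": 10}, {"ax": 0, "ay": 0, "az": 0, "x": 0, "y": 2.2, "z": 7.3, "hand": 10}, {"ax": 0, "ay": 0, "az": 0, "x": 0, "y": 2.2, "z": 7.3, "hand": 10}, {"ax": 0, "ay": 0, "az": 0, "x": 0, "y": 0, "z": 0, "hand": 10}, {"ax": 0, "ay": 0, "az": 0, "x": 0, "y": 0.3, "z": 1, "hand": 10}, {"ax": 0, "ay": 0, "az": 0, "x": 0, "y": 0, "z": 0, "hand": 10}, {"ax": 0, "ay": 0, "az": 0, "x": 0, "y": 0, "z": 0, "hand": 10}])

```text
time_s: 18.25
tool_pos: [0.6211, 0.0113, 0.1146]
tcp_rot: [-0.107, 0.729, 0.669, -0.098]
ft_force: [1.3, 0.0, 2.8]
grip_width: 0.0157
finger_force: 30.0
```

Call:
send_rows(increments=[{"ax": 0, "ay": 0, "az": 0, "x": 0, "y": 0.2, "z": 0.8, "hand": 10}, {"ax": 0, "ay": 0, "az": 0, "x": 0, "y": 0, "z": 0, "hand": 10}, {"ax": 0, "ay": 0, "az": 0, "x": 0, "y": 0, "z": 0, "hand": 10}])

```text
time_s: 18.62
tool_pos: [0.6212, 0.0113, 0.1145]
tcp_rot: [-0.107, 0.729, 0.669, -0.098]
ft_force: [0.9, 0.8, 6.1]
grip_width: 0.0158
finger_force: 30.0
```

Call:
send_rows(increments=[{"ax": 0, "ay": 0, "az": 0, "x": 0, "y": 0, "z": 0, "hand": 40}, {"ax": 0, "ay": 0, "az": 0, "x": 0, "y": 0, "z": 0, "hand": 40}, {"ax": 0, "ay": 0, "az": 0, "x": 0, "y": 0, "z": 0, "hand": 40}, {"ax": 0, "ay": 0, "az": 0, "x": 0, "y": 0, "z": 0, "hand": 40}, {"ax": 0, "ay": 0, "az": 0, "x": 0, "y": 0, "z": -10, "hand": 40}, {"ax": 0, "ay": 0, "az": 0, "x": 0, "y": 0, "z": -30, "hand": 40}, {"ax": 0, "ay": 0, "az": 0, "x": 0, "y": 0, "z": -40, "hand": 40}, {"ax": 0, "ay": 0, "az": 0, "x": 0, "y": 0, "z": -40, "hand": 40}, {"ax": -8.3, "ay": 0, "az": 0, "x": 0, "y": 0, "z": 0, "hand": 40}, {"ax": -8.4, "ay": 0, "az": 0, "x": 0, "y": 0, "z": 0, "hand": 40}, {"ax": 0, "ay": 0, "az": 0, "x": 0, "y": 0, "z": 0, "hand": 40}, {"ax": 0, "ay": 0, "az": -5.6, "x": 0, "y": 0, "z": 0, "hand": 40}, {"ax": 0, "ay": 0, "az": -5.6, "x": 0, "y": 0, "z": 0, "hand": 40}, {"ax": 0, "ay": 0, "az": 0, "x": 0, "y": 0, "z": 0, "hand": 40}])

```text
time_s: 20.38
tool_pos: [0.6562, 0.0085, 0.2287]
tcp_rot: [0.0, 0.667, 0.745, -0.0]
ft_force: [0.4, 0.0, 0.1]
grip_width: 0.0401
finger_force: 0.0
```

```bash
python3 - <<'E'
from h import *
M=pose(6.4); snap("wrist","w5"); snap("scene","s5")
o=monitor.get_obs(); print(o['tool_pos'])
q=rel([.405,-.352,.225],M); q=rel([.405,-.352,.082],M,q)
E
```

```text
[0.65585707 0.00828774 0.22829044]
turn [-0.   0.  -0.2] shift before [-331.  -288.4    3.6] after turn [-330.1 -289.5    3.3]
turn [0. 0. 0.] shift before [  0.   0. 143.] after turn [  0.   0. 143.]
```

Call:
send_rows(increments=[{"ax": 0, "ay": 0, "az": 0, "x": -36.8, "y": -32.1, "z": 0, "hand": 40}, {"ax": 0, "ay": 0, "az": 0, "x": -36.8, "y": -32.1, "z": 0, "hand": 40}, {"ax": 0, "ay": 0, "az": 0, "x": -36.8, "y": -32.1, "z": 0, "hand": 40}, {"ax": 0, "ay": 0, "az": 0, "x": -36.8, "y": -32.1, "z": 0, "hand": 40}, {"ax": 0, "ay": 0, "az": 0, "x": -36.8, "y": -32.1, "z": 0, "hand": 40}, {"ax": 0, "ay": 0, "az": 0, "x": -36.8, "y": -32.1, "z": 0, "hand": 40}, {"ax": 0, "ay": 0, "az": 0, "x": -36.8, "y": -32.1, "z": 0, "hand": 40}, {"ax": 0, "ay": 0, "az": 0, "x": -36.8, "y": -32.1, "z": 0, "hand": 40}, {"ax": 0, "ay": 0, "az": 0, "x": -36.8, "y": -32.1, "z": 0, "hand": 40}, {"ax": 0, "ay": 0, "az": 0, "x": 0, "y": 0, "z": 0, "hand": 40}, {"ax": 0, "ay": 0, "az": 0, "x": 0, "y": 0, "z": 0, "hand": 40}])

```text
time_s: 21.85
tool_pos: [0.4049, -0.3523, 0.2283]
tcp_rot: [-0.0, 0.667, 0.745, 0.0]
ft_force: [-0.3, -0.2, 0.2]
grip_width: 0.0399
finger_force: 0.0
```

```bash
python3 - <<'E'
from h import *
M=pose(6.4); a=cv2.imread("pics/s5.png"); C,im=snap("wrist","w6")
print(monitor.get_obs()['tool_pos']); rel([.405,-.352,.082],M)
c=cv2.resize(a[150:310,170:430],(640,394),interpolation=2)
cv2.imwrite("pics/v6.png",cv2.resize(np.vstack([im[:260],c]),None,fx=.9,fy=.9,interpolation=3))
E
```

```text
[ 0.40535209 -0.35163543  0.22813671]
turn [ 0. -0. -0.] shift before [ -0.4  -0.4 146.1] after turn [ -0.3  -0.4 146.1]
```

View pics/v6.png

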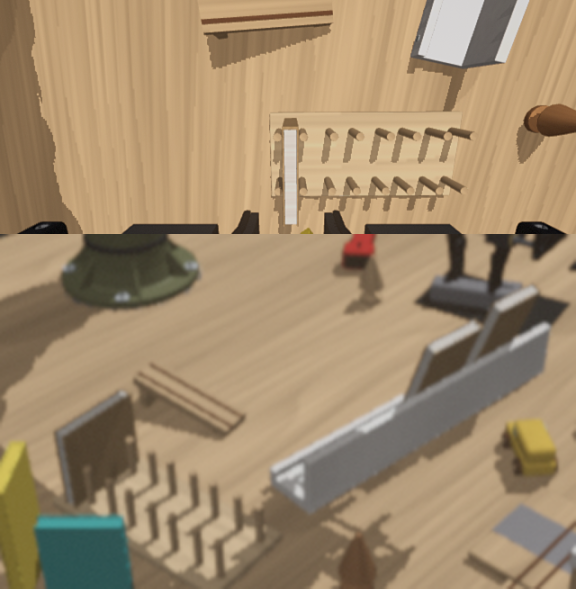

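B also leans beside A, and D's top is centred below the gripper at (291,175). Grasping D.

Call:
send_rows(increments=[{"ax": 0, "ay": 0, "az": 0, "x": 0, "y": 0, "z": 37, "hand": 40}, {"ax": 0, "ay": 0, "az": 0, "x": 0, "y": 0, "z": 37, "hand": 40}, {"ax": 0, "ay": 0, "az": 0, "x": 0, "y": 0, "z": 37, "hand": 40}, {"ax": 0, "ay": 0, "az": 0, "x": 0, "y": 0, "z": 35, "hand": 40}, {"ax": 0, "ay": 0, "az": 0, "x": 0, "y": 0, "z": 0, "hand": 40}, {"ax": 0, "ay": 0, "az": 0, "x": 0, "y": 0, "z": 0, "hand": 10}, {"ax": 0, "ay": 0, "az": 0, "x": 0, "y": 0, "z": 0, "hand": 10}, {"ax": 0, "ay": 0, "az": 0, "x": 0, "y": 0, "z": 0, "hand": 10}, {"ax": 0, "ay": 0, "az": 0, "x": 0, "y": 0, "z": 0, "hand": 10}, {"ax": 0, "ay": 0, "az": 0, "x": 0, "y": 0, "z": 0, "hand": 10}, {"ax": 0, "ay": 0, "az": 0, "x": 0, "y": 0, "z": 0, "hand": 10}])

```text
time_s: 23.28
tool_pos: [0.405, -0.3528, 0.083]
tcp_rot: [0.001, 0.667, 0.745, 0.001]
ft_force: [-0.6, 1.5, 6.3]
grip_width: 0.0163
finger_force: 29.9
```

```bash
python3 - <<'E'
from h import *
o=monitor.get_obs(); p=o['tool_pos']; s=(p[2]-.012)*1e3; print(p,s,o['grip_width'])
q=rel(p+[0,0,.145],pose(6.4)); q=rel(q[0],pose(YL),q); P=place(s,109,2,2); P2=P.copy(); P2[2]=.21
q=rel(P2,pose(YL),q); q=rel(P2,pose(YL,TH),q); q=rel(P,pose(YL,TH),q); print(P)
E
```

```text
[ 0.40500978 -0.35280721  0.08298577] 70.98577332638355 0.01625167837644984
turn [ 0.1  0.  -0.1] shift before [  -0.     0.2 -145. ] after turn [   0.    0. -145.]
turn [ 0.   0.  11.2] shift before [0. 0. 0.] after turn [0. 0. 0.]
turn [0. 0. 0.] shift before [260.  175.4  18. ] after turn [260.  175.4  18. ]
turn [16.7 -0.  -0. ] shift before [0. 0. 0.] after turn [0. 0. 0.]
turn [0. 0. 0.] shift before [  0.   35.3 117.5] after turn [  0.   35.3 117.5]
[ 0.60155635 -0.10841815  0.08729065]
```

Call:
send_rows(increments=[{"ax": 0, "ay": 0, "az": 0, "x": 0, "y": 0, "z": -45, "hand": 10}, {"ax": 0, "ay": 0, "az": 0, "x": 0, "y": 0, "z": -50, "hand": 10}, {"ax": 0, "ay": 0, "az": 0, "x": 0, "y": 0, "z": -50, "hand": 10}, {"ax": 0, "ay": 0, "az": 5.6, "x": 0, "y": 0, "z": 0, "hand": 10}, {"ax": 0, "ay": 0, "az": 5.6, "x": 0, "y": 0, "z": 0, "hand": 10}, {"ax": 0, "ay": 0, "az": 0, "x": 37.1, "y": 25, "z": 2.6, "hand": 10}, {"ax": 0, "ay": 0, "az": 0, "x": 37.1, "y": 25, "z": 2.6, "hand": 10}, {"ax": 0, "ay": 0, "az": 0, "x": 37.1, "y": 25, "z": 2.6, "hand": 10}, {"ax": 0, "ay": 0, "az": 0, "x": 37.1, "y": 25, "z": 2.6, "hand": 10}, {"ax": 0, "ay": 0, "az": 0, "x": 37.1, "y": 25, "z": 2.6, "hand": 10}, {"ax": 0, "ay": 0, "az": 0, "x": 37.1, "y": 25, "z": 2.6, "hand": 10}, {"ax": 0, "ay": 0, "az": 0, "x": 37.1, "y": 25, "z": 2.6, "hand": 10}, {"ax": 8.4, "ay": 0, "az": 0, "x": 0, "y": 0, "z": 0, "hand": 10}, {"ax": 8.3, "ay": 0, "az": 0, "x": 0, "y": 0, "z": 0, "hand": 10}, {"ax": 0, "ay": 0, "az": 0, "x": 0, "y": 0, "z": 0, "hand": 10}, {"ax": 0, "ay": 0, "az": 0, "x": 0, "y": 0, "z": 0, "hand": 10}, {"ax": 0, "ay": 0, "az": 0, "x": 0, "y": 0, "z": 0, "hand": 10}])

```text
time_s: 25.4
tool_pos: [0.6003, -0.1092, 0.2106]
tcp_rot: [-0.106, 0.729, 0.669, -0.096]
ft_force: [-0.0, -0.1, -0.9]
grip_width: 0.0156
finger_force: 29.9
```

```bash
python3 - <<'E'
from h import *
q=rel(place(71,109,25,2),pose(YL,TH)); q=rel(place(71,109,2,2),pose(YL,TH),q); print(q[0])
E
```

```text
turn [ 0.2 -0.1 -0.1] shift before [ 0.7 29.7 95.8] after turn [ 0.9 30.  95.7]
turn [0. 0. 0.] shift before [ 0.   6.6 22. ] after turn [ 0.   6.6 22. ]
[ 0.60156042 -0.10841849  0.08730428]
```

Call:
send_rows(increments=[{"ax": 0, "ay": 0, "az": 0, "x": 0.3, "y": 10, "z": 31.9, "hand": 10}, {"ax": 0, "ay": 0, "az": 0, "x": 0.3, "y": 10, "z": 31.9, "hand": 10}, {"ax": 0, "ay": 0, "az": 0, "x": 0.3, "y": 10, "z": 31.9, "hand": 10}, {"ax": 0, "ay": 0, "az": 0, "x": 0, "y": 2.2, "z": 7.3, "hand": 10}, {"ax": 0, "ay": 0, "az": 0, "x": 0, "y": 2.2, "z": 7.3, "hand": 10}, {"ax": 0, "ay": 0, "az": 0, "x": 0, "y": 2.2, "z": 7.3, "hand": 10}, {"ax": 0, "ay": 0, "az": 0, "x": 0, "y": 0, "z": 0, "hand": 10}, {"ax": 0, "ay": 0, "az": 0, "x": 0, "y": 0.3, "z": 1, "hand": 10}, {"ax": 0, "ay": 0, "az": 0, "x": 0, "y": 0, "z": 0, "hand": 10}, {"ax": 0, "ay": 0, "az": 0, "x": 0, "y": 0, "z": 0, "hand": 10}])

```text
time_s: 26.65
tool_pos: [0.6025, -0.108, 0.0852]
tcp_rot: [-0.107, 0.729, 0.669, -0.098]
ft_force: [1.3, 0.4, 0.1]
grip_width: 0.016
finger_force: 29.9
```

Call:
send_rows(increments=[{"ax": 0, "ay": 0, "az": 0, "x": 0, "y": 0.2, "z": 0.8, "hand": 10}, {"ax": 0, "ay": 0, "az": 0, "x": 0, "y": 0, "z": 0, "hand": 10}, {"ax": 0, "ay": 0, "az": 0, "x": 0, "y": 0, "z": 0, "hand": 10}])

```text
time_s: 27.02
tool_pos: [0.6026, -0.108, 0.0851]
tcp_rot: [-0.107, 0.729, 0.669, -0.098]
ft_force: [0.7, 0.7, 6.0]
grip_width: 0.0158
finger_force: 29.9
```

Call:
send_rows(increments=[{"ax": 0, "ay": 0, "az": 0, "x": 0, "y": 0, "z": 0, "hand": 40}, {"ax": 0, "ay": 0, "az": 0, "x": 0, "y": 0, "z": 0, "hand": 40}, {"ax": 0, "ay": 0, "az": 0, "x": 0, "y": 0, "z": 0, "hand": 40}, {"ax": 0, "ay": 0, "az": 0, "x": 0, "y": 0, "z": 0, "hand": 40}, {"ax": 0, "ay": 0, "az": 0, "x": 0, "y": 0, "z": -10, "hand": 40}, {"ax": 0, "ay": 0, "az": 0, "x": 0, "y": 0, "z": -30, "hand": 40}, {"ax": 0, "ay": 0, "az": 0, "x": 0, "y": 0, "z": -45, "hand": 40}, {"ax": 0, "ay": 0, "az": 0, "x": 0, "y": 0, "z": -45, "hand": 40}, {"ax": 0, "ay": 0, "az": 0, "x": 0, "y": 0, "z": -45, "hand": 40}, {"ax": -8.3, "ay": 0, "az": 0, "x": 0, "y": 0, "z": 0, "hand": 60}, {"ax": -8.4, "ay": 0, "az": 0, "x": 0, "y": 0, "z": 0, "hand": 60}, {"ax": 0, "ay": 0, "az": 0, "x": 0, "y": 0, "z": 0, "hand": 60}])

```text
time_s: 28.52
tool_pos: [0.6495, -0.1128, 0.2525]
tcp_rot: [-0.001, 0.737, 0.676, 0.001]
ft_force: [0.4, 0.1, -0.7]
grip_width: 0.058
finger_force: 0.0
```

```bash
python3 - <<'E'
from h import *
snap("wrist","w7")
p=monitor.get_obs()['tool_pos'];print(p)
# view pose: back towards robot, tool y az 90+4.8.. camera looks ahead
V=pose(85.2)
q=rel(p+[-.08,0,.0],pose(YL)); q=rel([.50,.1,.26],V,q)
q=rel([.47,.305,.26],pose(112),q)
E
```

```text
[ 0.65140275 -0.11174502  0.25275626]
turn [-0.  -0.1 -0.1] shift before [ -6.8 -79.7   0. ] after turn [ -6.7 -79.7   0. ]
turn [ -0.  -0. -90.] shift before [205.  -88.9  -7.2] after turn [ 88.9 205.   -7.2]
turn [  0.    0.  -26.8] shift before [ 47.  201.8   0. ] after turn [-49.  201.3   0. ]
```

Call:
send_rows(increments=[{"ax": 0, "ay": 0, "az": -10, "x": 0, "y": 0, "z": 0, "hand": 60}, {"ax": 0, "ay": 0, "az": -10, "x": 0, "y": 0, "z": 0, "hand": 60}, {"ax": 0, "ay": 0, "az": -10, "x": 0, "y": 0, "z": 0, "hand": 60}, {"ax": 0, "ay": 0, "az": -10, "x": 0, "y": 0, "z": 0, "hand": 60}, {"ax": 0, "ay": 0, "az": -10, "x": 0, "y": 0, "z": 0, "hand": 60}, {"ax": 0, "ay": 0, "az": -10, "x": 0, "y": 0, "z": 0, "hand": 60}, {"ax": 0, "ay": 0, "az": -10, "x": 0, "y": 0, "z": 0, "hand": 60}, {"ax": 0, "ay": 0, "az": -10, "x": 0, "y": 0, "z": 0, "hand": 60}, {"ax": 0, "ay": 0, "az": -10, "x": 0, "y": 0, "z": 0, "hand": 60}, {"ax": 0, "ay": 0, "az": 0, "x": 42, "y": 22.6, "z": -1.4, "hand": 60}, {"ax": 0, "ay": 0, "az": 0, "x": 42, "y": 22.6, "z": -1.4, "hand": 60}, {"ax": 0, "ay": 0, "az": 0, "x": 42, "y": 22.6, "z": -1.4, "hand": 60}, {"ax": 0, "ay": 0, "az": 0, "x": 42, "y": 22.6, "z": -1.4, "hand": 60}, {"ax": 0, "ay": 0, "az": 0, "x": 42, "y": 22.6, "z": -1.4, "hand": 60}, {"ax": 0, "ay": 0, "az": 0, "x": 0, "y": 0, "z": 0, "hand": 60}, {"ax": 0, "ay": 0, "az": 0, "x": 0, "y": 0, "z": 0, "hand": 60}, {"ax": 0, "ay": 0, "az": 0, "x": 0, "y": 0, "z": 0, "hand": 60}])

```text
time_s: 30.7
tool_pos: [0.4539, 0.0173, 0.2588]
tcp_rot: [-0.0, 0.044, 0.999, -0.001]
ft_force: [0.7, 0.4, -0.7]
grip_width: 0.0602
finger_force: 0.0
```

```bash
python3 - <<'E'
from h import *
o=monitor.get_obs(); np.savez("o8.npz",p=o['tool_pos'],r=o['tcp_rot']); C,im=snap("wrist","w8"); print(o['tool_pos'],o['tcp_rot'],o['joints'])
cv2.imwrite("pics/v8.png",cv2.resize(im[:250],None,fx=1.25,fy=1.25,interpolation=2))
E
```

```text
[0.45386223 0.01727522 0.2587612 ] [-3.61346896e-05  4.37785313e-02  9.99041108e-01 -5.50921448e-04] [-0.60764228 -0.14724822  0.4632222   1.86770926  0.06758453  1.40645566
  1.32336399]
```

View pics/v8.png

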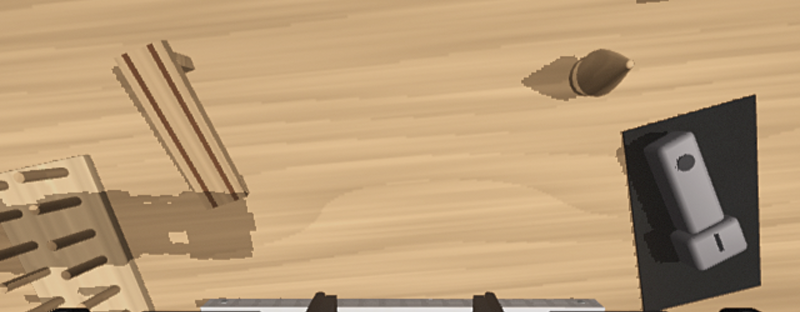

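This view faces back towards the robot and shows the scanner on its pad at (700,205). To see the books and labels I'll turn the wrist half round, which will also suit the scan.

Call:
send_rows(increments=[{"ax": 0, "ay": 0, "az": 10, "x": 0, "y": 0, "z": 0, "hand": 60}, {"ax": 0, "ay": 0, "az": 10, "x": 0, "y": 0, "z": 0, "hand": 60}, {"ax": 0, "ay": 0, "az": 10, "x": 0, "y": 0, "z": 0, "hand": 60}, {"ax": 0, "ay": 0, "az": 10, "x": 0, "y": 0, "z": 0, "hand": 60}, {"ax": 0, "ay": 0, "az": 10, "x": 0, "y": 0, "z": 0, "hand": 60}, {"ax": 0, "ay": 0, "az": 10, "x": 0, "y": 0, "z": 0, "hand": 60}, {"ax": 0, "ay": 0, "az": 10, "x": 0, "y": 0, "z": 0, "hand": 60}, {"ax": 0, "ay": 0, "az": 10, "x": 0, "y": 0, "z": 0, "hand": 60}, {"ax": 0, "ay": 0, "az": 10, "x": 0, "y": 0, "z": 0, "hand": 60}, {"ax": 0, "ay": 0, "az": 10, "x": 0, "y": 0, "z": 0, "hand": 60}, {"ax": 0, "ay": 0, "az": 10, "x": 0, "y": 0, "z": 0, "hand": 60}, {"ax": 0, "ay": 0, "az": 10, "x": 0, "y": 0, "z": 0, "hand": 60}, {"ax": 0, "ay": 0, "az": 10, "x": 0, "y": 0, "z": 0, "hand": 60}, {"ax": 0, "ay": 0, "az": 10, "x": 0, "y": 0, "z": 0, "hand": 60}, {"ax": 0, "ay": 0, "az": 10, "x": 0, "y": 0, "z": 0, "hand": 60}, {"ax": 0, "ay": 0, "az": 10, "x": 0, "y": 0, "z": 0, "hand": 60}, {"ax": 0, "ay": 0, "az": 10, "x": 0, "y": 0, "z": 0, "hand": 60}, {"ax": 0, "ay": 0, "az": 10, "x": 0, "y": 0, "z": 0, "hand": 60}, {"ax": 0, "ay": 0, "az": 0, "x": 0, "y": 0, "z": 0, "hand": 60}, {"ax": 0, "ay": 0, "az": 0, "x": 0, "y": 0, "z": 0, "hand": 60}])

```text
time_s: 33.25
tool_pos: [0.4528, 0.018, 0.2583]
tcp_rot: [0.0, 0.999, -0.042, -0.0]
ft_force: [-0.5, -0.7, 0.4]
grip_width: 0.06
finger_force: 0.0
```

```bash
python3 - <<'E'
from h import *
o=monitor.get_obs(); np.savez("o9.npz",p=o['tool_pos'],r=o['tcp_rot']); C,im=snap("wrist","w9"); print(o['tool_pos'],o['tcp_rot'],o['joints'])
cv2.imwrite("pics/v9.png",cv2.resize(im[:260],None,fx=1.25,fy=1.25,interpolation=2))
E
```

```text
[0.45281049 0.01795861 0.25826521] [ 6.75258188e-05  9.99136313e-01 -4.15519084e-02 -2.51070593e-04] [-0.37427345 -0.12815796  0.25235911  1.86376481  0.03242591  1.40257339
 -1.78326975]
```

View pics/v9.png

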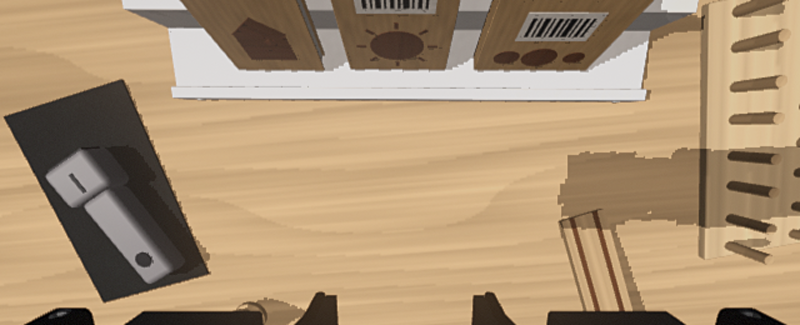

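All three books stand straight with gaps between them. Their bottom edges lie along y≈69, and D's label is at (565,27). The scanner head is at about (80,178) and its tail at about (168,272). I'll compute positions from these.

```bash
python3 - <<'E'
from h import *
f=np.load("o9.npz"); C=cam("wrist",dict(tool_pos=f['p'],tcp_rot=f['r']))
a=np.radians(YL); n=-np.array([np.cos(a),np.sin(a)]); r=np.array([np.sin(a),-np.cos(a)])
for nm,u,v in(("a",235,69),("a",323,69),("b",353,69),("b",447,70),("d",475,68),("d",590,68)):
    p=pt(C,u/1.25,v/1.25,.0196)[:2]-L; print(nm,(p@n*1e3).round(1),(p@r*1e3).round(1))
h=pt(C,65.5/1.25,163/1.25,.035)[:2]; t=pt(C,168/1.25,272/1.25,.03)[:2]; d=h-t
print("scanner",h.round(4),t.round(4),np.linalg.norm(d),"yaw",np.degrees(np.arctan2(d[1],d[0])),"centre",((h+t)/2).round(4))
P=(h+t)/2+0.0*d; yaw=np.degrees(np.arctan2(d[1],d[0]))
q=rel([*P,.2],pose(yaw-90))
for px in [(122,80),(5,115),(104,300),(210,271)]: print(pt(C,px[0]/1.25,px[1]/1.25,.003)[:2].round(3))
for Y in(-121,-12,109): pass
E
```

```text
a 11.1 -160.8
a 11.1 -79.5
b 11.1 -51.8
b 11.9 35.1
d 10.2 60.9
d 10.2 167.2
scanner [0.5264 0.3339] [0.4089 0.2683] 0.1346103057873252 yaw 29.191177798161437 centre [0.4677 0.3011]
turn [  0.   0. -34.] shift before [  -8.7 -283.3   58.3] after turn [ 151.1 -239.8   58.3]
[0.599 0.28 ]
[0.577 0.405]
[0.373 0.367]
[0.398 0.239]
```

Call:
send_rows(increments=[{"ax": 0, "ay": 0, "az": -8.5, "x": 0, "y": 0, "z": 0, "hand": 60}, {"ax": 0, "ay": 0, "az": -8.5, "x": 0, "y": 0, "z": 0, "hand": 60}, {"ax": 0, "ay": 0, "az": -8.5, "x": 0, "y": 0, "z": 0, "hand": 60}, {"ax": 0, "ay": 0, "az": -8.5, "x": 0, "y": 0, "z": 0, "hand": 60}, {"ax": 0, "ay": 0, "az": 0, "x": 13.5, "y": -40, "z": 9.7, "hand": 60}, {"ax": 0, "ay": 0, "az": 0, "x": 13.5, "y": -40, "z": 9.7, "hand": 60}, {"ax": 0, "ay": 0, "az": 0, "x": 13.5, "y": -40, "z": 9.7, "hand": 60}, {"ax": 0, "ay": 0, "az": 0, "x": 13.5, "y": -40, "z": 9.7, "hand": 60}, {"ax": 0, "ay": 0, "az": 0, "x": 13.5, "y": -40, "z": 9.7, "hand": 60}, {"ax": 0, "ay": 0, "az": 0, "x": 13.5, "y": -40, "z": 9.7, "hand": 60}, {"ax": 0, "ay": 0, "az": 0, "x": 0, "y": 0, "z": 0, "hand": 60}, {"ax": 0, "ay": 0, "az": 0, "x": 0, "y": 0, "z": 0, "hand": 60}, {"ax": 0, "ay": 0, "az": 0, "x": 0, "y": 0, "z": 0, "hand": 60}])

```text
time_s: 34.92
tool_pos: [0.4073, 0.2661, 0.2006]
tcp_rot: [0.0, 0.968, 0.25, 0.0]
ft_force: [0.8, 0.4, -0.4]
grip_width: 0.0597
finger_force: 0.0
```

```bash
python3 - <<'E'
from h import *
o=monitor.get_obs(); np.savez("o10.npz",p=o['tool_pos'],r=o['tcp_rot']); C,im=snap("wrist","w10"); print(o['tool_pos'],o['tcp_rot'],o['joints'])
cv2.imwrite("pics/v10.png",cv2.resize(im[:320,120:520],None,fx=1.8,fy=1.8,interpolation=2))
E
```

```text
[0.40731089 0.2661417  0.20057641] [4.51004593e-05 9.68122017e-01 2.50478866e-01 3.09647413e-04] [-6.37743783e-01 -1.22552509e-02  4.10841491e-03  1.87564875e+00
  3.80296153e-04  1.27765756e+00 -1.69819204e+00]
```

View pics/v10.png

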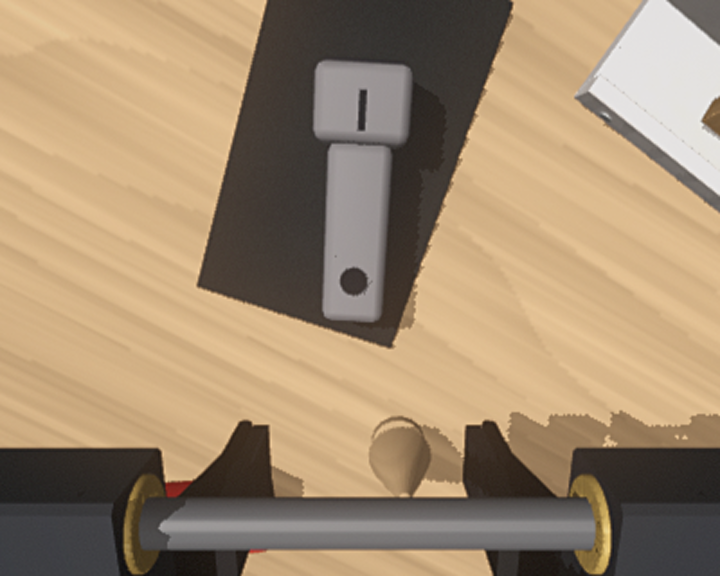

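Scanner seen from close: handle axis from (352,320) up to (359,150), head front at (363,62). It lies on the pad.

```bash
python3 - <<'E'
from h import *
f=np.load("o10.npz"); C=cam("wrist",dict(tool_pos=f['p'],tcp_rot=f['r']))
g=lambda u,v,z: pt(C,120+u/1.8,v/1.8,z)[:2]
t=g(352,318,.033); m=g(359.5,150,.035); h=g(363,63,.038)
d=h-t; yaw=np.degrees(np.arctan2(d[1],d[0])); print(t,m,h,np.linalg.norm(d),yaw, np.degrees(np.arctan2(*(m-t)[::-1])))
u=d/np.linalg.norm(d); O=(h-.069*u+t+.070*u)/2; print("origin",O)
P=O+.006*u
q=rel([*P,.12],pose(yaw-90)); q=rel([*P,.012],pose(yaw-90),q); print(P)
E
```

```text
[0.40628886 0.2758825 ] [0.48973609 0.31670875] [0.52719062 0.33521963] 0.13467787110097418 26.141248057347426 26.070017754080055
origin [0.4671886  0.30577136]
turn [ 0.  -0.   2.9] shift before [77.5 -5.2 80.7] after turn [77.2 -9.1 80.6]
turn [0. 0. 0.] shift before [  0.   0. 108.] after turn [  0.   0. 108.]
[0.47257486 0.30841487]
```

Call:
send_rows(increments=[{"ax": 0, "ay": 0, "az": 2.9, "x": 0, "y": 0, "z": 0, "hand": 60}, {"ax": 0, "ay": 0, "az": 0, "x": 25.7, "y": -3, "z": 26.9, "hand": 60}, {"ax": 0, "ay": 0, "az": 0, "x": 25.7, "y": -3, "z": 26.9, "hand": 60}, {"ax": 0, "ay": 0, "az": 0, "x": 25.8, "y": -3, "z": 26.8, "hand": 60}, {"ax": 0, "ay": 0, "az": 0, "x": 0, "y": 0, "z": 0, "hand": 60}, {"ax": 0, "ay": 0, "az": 0, "x": 0, "y": 0, "z": 36, "hand": 60}, {"ax": 0, "ay": 0, "az": 0, "x": 0, "y": 0, "z": 36, "hand": 60}, {"ax": 0, "ay": 0, "az": 0, "x": 0, "y": 0, "z": 25, "hand": 60}, {"ax": 0, "ay": 0, "az": 0, "x": 0, "y": 0, "z": 12, "hand": 60}, {"ax": 0, "ay": 0, "az": 0, "x": 0, "y": 0, "z": 0, "hand": 60}, {"ax": 0, "ay": 0, "az": 0, "x": 0, "y": 0, "z": 0, "hand": 60}])

```text
time_s: 36.35
tool_pos: [0.4728, 0.3101, 0.0123]
tcp_rot: [-0.001, 0.974, 0.227, 0.001]
ft_force: [0.0, 0.7, -0.3]
grip_width: 0.06
finger_force: 0.0
```

Call:
send_rows(increments=[{"ax": 0, "ay": 0, "az": 0, "x": 0, "y": 0, "z": 0, "hand": 25}, {"ax": 0, "ay": 0, "az": 0, "x": 0, "y": 0, "z": 0, "hand": 25}, {"ax": 0, "ay": 0, "az": 0, "x": 0, "y": 0, "z": 0, "hand": 25}, {"ax": 0, "ay": 0, "az": 0, "x": 0, "y": 0, "z": 0, "hand": 25}, {"ax": 0, "ay": 0, "az": 0, "x": 0, "y": 0, "z": 0, "hand": 25}, {"ax": 0, "ay": 0, "az": 0, "x": 0, "y": 0, "z": 0, "hand": 25}])

```text
time_s: 37.1
tool_pos: [0.4722, 0.3093, 0.0109]
tcp_rot: [0.0, 0.974, 0.227, 0.0]
ft_force: [-0.6, -1.8, 3.4]
grip_width: 0.0359
finger_force: 30.0
```

```bash
cat >> h.py <<'E'
XB=-4.6; TL=np.degrees(np.arctan2(XB+24,60)); BK=dict(a=(121,-120),b=(104,-8.5),d=(70,113))
def label(b):
    h,Y=BK[b]; t=np.radians(TL); a=np.radians(YL); n=-np.array([np.cos(a),np.sin(a)]); r=np.array([np.sin(a),-np.cos(a)])
    X=XB+16*np.cos(t)-h*np.sin(t); Z=15+16*np.sin(t)+h*np.cos(t)
    return np.r_[L+X/1e3*n+Y/1e3*r,Z/1e3], np.r_[np.cos(t)*n,np.sin(t)]
SM=pose(YL-90)@R.from_euler('y',-TL,degrees=True).as_matrix(); WIN=np.array([.064,0,-.010])
def scan(b,d=.1):
    l,m=label(b); return l+d*m-SM@WIN
E
python3 - <<'E'
from h import *
print(TL,SM[:,0],label('a'))
p=monitor.get_obs()['tool_pos']; q=rel(p+[0,0,.18],pose(-63.9)); q=rel(q[0],pose(YL-90),q); q=rel(q[0],SM,q)
for b in'abd': print(b,scan(b)); q=rel(scan(b),SM,q)
E
```

```text
17.917749214583555 [ 0.9481621  -0.0796194  -0.30765139] (array([0.63054988, 0.11895316, 0.13505382]), array([-0.9481621 ,  0.0796194 ,  0.30765139]))
turn [ 0.  -0.   0.1] shift before [ 1.0e-01  1.0e-01 -1.8e+02] after turn [   0.    0. -180.]
turn [ 0.   0.  30.9] shift before [0. 0. 0.] after turn [0. 0. 0.]
turn [ -0.  -17.9  -0. ] shift before [0. 0. 0.] after turn [0. 0. 0.]
a [0.47198557 0.13226818 0.17599366]
turn [0. 0. 0.] shift before [ 18.5 176.5   9.7] after turn [ 18.5 176.5   9.7]
b [0.45744376 0.02159686 0.15981817]
turn [0. 0. 0.] shift before [ -0.  111.5  17. ] after turn [ -0.  111.5  17. ]
d [ 0.43685344 -0.09860174  0.1274672 ]
turn [0. 0. 0.] shift before [ -0.  121.5  34. ] after turn [ -0.  121.5  34. ]
```

Call:
send_rows(increments=[{"ax": 0, "ay": 0, "az": 0, "x": 0, "y": 0, "z": -20, "hand": 25}, {"ax": 0, "ay": 0, "az": 0, "x": 0, "y": 0, "z": -40, "hand": 25}, {"ax": 0, "ay": 0, "az": 0, "x": 0, "y": 0, "z": -40, "hand": 25}, {"ax": 0, "ay": 0, "az": 0, "x": 0, "y": 0, "z": -40, "hand": 25}, {"ax": 0, "ay": 0, "az": 0, "x": 0, "y": 0, "z": -40, "hand": 25}, {"ax": 0, "ay": 0, "az": 7.7, "x": 0, "y": 0, "z": 0, "hand": 25}, {"ax": 0, "ay": 0, "az": 7.7, "x": 0, "y": 0, "z": 0, "hand": 25}, {"ax": 0, "ay": 0, "az": 7.7, "x": 0, "y": 0, "z": 0, "hand": 25}, {"ax": 0, "ay": 0, "az": 7.8, "x": 0, "y": 0, "z": 0, "hand": 25}, {"ax": 0, "ay": -6, "az": 0, "x": 0, "y": 0, "z": 0, "hand": 25}, {"ax": 0, "ay": -6, "az": 0, "x": 0, "y": 0, "z": 0, "hand": 25}, {"ax": 0, "ay": -5.9, "az": 0, "x": 0, "y": 0, "z": 0, "hand": 25}, {"ax": 0, "ay": 0, "az": 0, "x": 2.6, "y": 29.4, "z": 1.6, "hand": 25}, {"ax": 0, "ay": 0, "az": 0, "x": 2.6, "y": 29.4, "z": 1.6, "hand": 25}, {"ax": 0, "ay": 0, "az": 0, "x": 2.6, "y": 29.4, "z": 1.6, "hand": 25}, {"ax": 0, "ay": 0, "az": 0, "x": 2.6, "y": 29.4, "z": 1.6, "hand": 25}, {"ax": 0, "ay": 0, "az": 0, "x": 2.6, "y": 29.4, "z": 1.6, "hand": 25}, {"ax": 0, "ay": 0, "az": 0, "x": 2.6, "y": 29.4, "z": 1.6, "hand": 25}, {"ax": 0, "ay": 0, "az": 0, "x": 0, "y": 0, "z": 0, "hand": 25}, {"ax": 0, "ay": 0, "az": 0, "x": 0, "y": 0, "z": 0, "hand": 25}])

```text
time_s: 39.6
tool_pos: [0.469, 0.1339, 0.1763]
tcp_rot: [-0.007, 0.987, -0.04, -0.156]
ft_force: [-0.5, 0.3, -2.3]
grip_width: 0.0356
finger_force: 30.0
```

```bash
python3 - <<'E'
from h import *
o=monitor.get_obs(); C,im=snap("wrist","w11"); q=rel(scan('a'),SM,o=o); print(o['tool_pos'],o['grip_width'])
l,m=label('a'); u=proj(C,l); print("label pred",u)
M=rot(o['tcp_rot']); w=o['tool_pos']+M@WIN
print("window px",proj(C,w))
for b in 'ab':
  l,m=label(b); u=proj(C,l); cv2.circle(im,tuple(int(round(x)) for x in u),3,(0,0,255),1)
t=np.dot(l-w,m)
for s in(0,.05,.1): cv2.circle(im,tuple(int(round(x)) for x in proj(C,w+s*M[:,0])),3,(255,0,0),1)
cv2.imwrite("pics/v11.png",cv2.resize(im[:320,80:560],None,fx=1.6,fy=1.6,interpolation=2))
E
```

```text
turn [-0.   0.   0.2] shift before [ 3.1  1.4 -0.7] after turn [ 3.1  1.4 -0.7]
[0.46899377 0.13388765 0.17630773] 0.03558284881248349
label pred [ 327.94588107 -146.3472872 ]
window px [323.14530328 134.21675363]
```

View pics/v11.png

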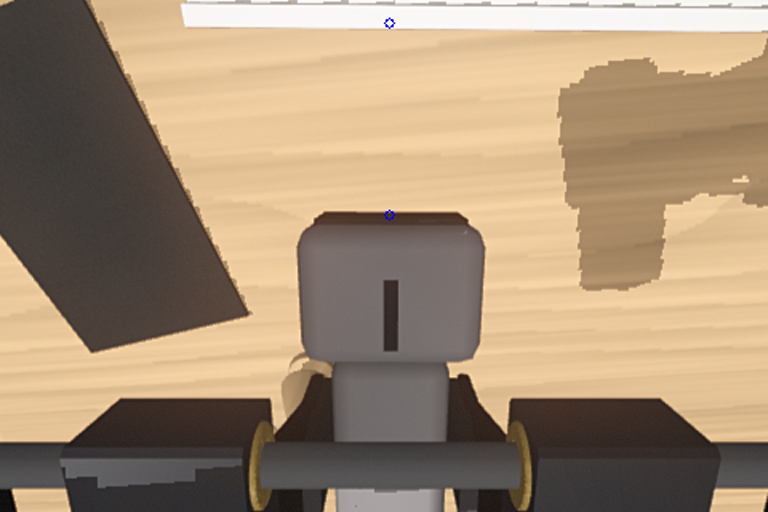

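The scanner sits straight in the grip, with its window at (389,215) exactly as predicted. I'll correct by a few mm and hold for two seconds on A.

Call:
send_rows(increments=[{"ax": 0, "ay": 0, "az": 0.2, "x": 3, "y": 1.4, "z": -0.7, "hand": 25}, {"ax": 0, "ay": 0, "az": 0, "x": 0, "y": 0, "z": 0, "hand": 25}, {"ax": 0, "ay": 0, "az": 0, "x": 0, "y": 0, "z": 0, "hand": 25}, {"ax": 0, "ay": 0, "az": 0, "x": 0, "y": 0, "z": 0, "hand": 25}, {"ax": 0, "ay": 0, "az": 0, "x": 0, "y": 0, "z": 0, "hand": 25}, {"ax": 0, "ay": 0, "az": 0, "x": 0, "y": 0, "z": 0, "hand": 25}, {"ax": 0, "ay": 0, "az": 0, "x": 0, "y": 0, "z": 0, "hand": 25}, {"ax": 0, "ay": 0, "az": 0, "x": 0, "y": 0, "z": 0, "hand": 25}, {"ax": 0, "ay": 0, "az": 0, "x": 0, "y": 0, "z": 0, "hand": 25}, {"ax": 0, "ay": 0, "az": 0, "x": 0, "y": 0, "z": 0, "hand": 25}, {"ax": 0, "ay": 0, "az": 0, "x": 0, "y": 0, "z": 0, "hand": 25}, {"ax": 0, "ay": 0, "az": 0, "x": 0, "y": 0, "z": 0, "hand": 25}, {"ax": 0, "ay": 0, "az": 0, "x": 0, "y": 0, "z": 0, "hand": 25}, {"ax": 0, "ay": 0, "az": 0, "x": 0, "y": 0, "z": 0, "hand": 25}, {"ax": 0, "ay": 0, "az": 0, "x": 0, "y": 0, "z": 0, "hand": 25}, {"ax": 0, "ay": 0, "az": 0, "x": 0, "y": 0, "z": 0, "hand": 25}, {"ax": 0, "ay": 0, "az": 0, "x": 0, "y": 0, "z": 0, "hand": 25}, {"ax": 0, "ay": 0, "az": 0, "x": 0, "y": 0, "z": 0, "hand": 25}, {"ax": 0, "ay": 0, "az": 0, "x": 0, "y": 0, "z": 0, "hand": 25}, {"ax": 0, "ay": 0, "az": 0, "x": 0, "y": 0, "z": 0, "hand": 25}])

```text
time_s: 42.15
tool_pos: [0.4722, 0.1311, 0.1765]
tcp_rot: [-0.006, 0.987, -0.042, -0.155]
ft_force: [-0.6, 0.9, -2.5]
grip_width: 0.0358
finger_force: 30.0
```

Call:
send_rows(increments=[{"ax": 0, "ay": 0, "az": 0, "x": 0, "y": 0, "z": 0, "hand": 25}, {"ax": 0, "ay": 0, "az": 0, "x": 0, "y": 0, "z": 0, "hand": 25}, {"ax": 0, "ay": 0, "az": 0, "x": 0, "y": 0, "z": 0, "hand": 25}, {"ax": 0, "ay": 0, "az": 0, "x": 0, "y": 0, "z": 0, "hand": 25}, {"ax": 0, "ay": 0, "az": 0, "x": 0, "y": 0, "z": 0, "hand": 25}, {"ax": 0, "ay": 0, "az": 0, "x": 0, "y": 0, "z": 0, "hand": 25}, {"ax": 0, "ay": 0, "az": 0, "x": 0, "y": 0, "z": 0, "hand": 25}])

```text
time_s: 43.02
tool_pos: [0.4722, 0.1311, 0.1765]
tcp_rot: [-0.006, 0.987, -0.042, -0.155]
ft_force: [-0.1, 0.7, -0.9]
grip_width: 0.0357
finger_force: 30.0
```

```bash
python3 - <<'E'
from h import *
o=monitor.get_obs(); q=rel(scan('a'),SM,o=o); q=rel(scan('b'),SM,o=o)
a=np.hstack([cv2.resize(snap("scene","s12")[1][140:300,240:440],(500,400),interpolation=2)]); cv2.imwrite("pics/v12.png",a)
E
```

```text
turn [ 0.  -0.  -0.1] shift before [-0.2 -1.1  0.6] after turn [-0.2 -1.1  0.6]
turn [ 0.  -0.  -0.1] shift before [ -0.  110.4  17.6] after turn [ -0.2 110.4  17.6]
```

View pics/v12.png

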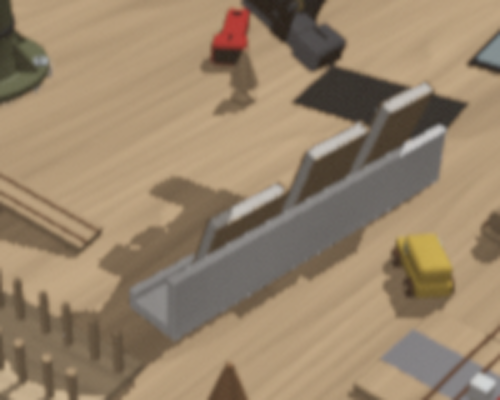

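All books are leaning, and the scanner (315,40) faces A. Next is B.

Call:
send_rows(increments=[{"ax": 0, "ay": 0, "az": 0, "x": 0, "y": 27.6, "z": 4.4, "hand": 25}, {"ax": 0, "ay": 0, "az": 0, "x": 0, "y": 27.6, "z": 4.4, "hand": 25}, {"ax": 0, "ay": 0, "az": 0, "x": 0, "y": 27.6, "z": 4.4, "hand": 25}, {"ax": 0, "ay": 0, "az": 0, "x": 0, "y": 27.6, "z": 4.4, "hand": 25}, {"ax": 0, "ay": 0, "az": 0, "x": 0, "y": 0, "z": 0, "hand": 25}, {"ax": 0, "ay": 0, "az": 0, "x": 0, "y": 0, "z": 0, "hand": 25}])

```text
time_s: 43.82
tool_pos: [0.4576, 0.0225, 0.16]
tcp_rot: [-0.007, 0.987, -0.042, -0.155]
ft_force: [0.5, 0.5, -2.1]
grip_width: 0.0355
finger_force: 30.0
```

```bash
python3 - <<'E'
from h import *
rel(scan('b'),SM)
E
```

```text
turn [-0. -0. -0.] shift before [-0.1  0.9  0.2] after turn [-0.1  0.9  0.2]
```

Call:
send_rows(increments=[{"ax": 0, "ay": 0, "az": 0, "x": 0, "y": 0, "z": 0, "hand": 25}, {"ax": 0, "ay": 0, "az": 0, "x": 0, "y": 0, "z": 0, "hand": 25}, {"ax": 0, "ay": 0, "az": 0, "x": 0, "y": 0, "z": 0, "hand": 25}, {"ax": 0, "ay": 0, "az": 0, "x": 0, "y": 0, "z": 0, "hand": 25}, {"ax": 0, "ay": 0, "az": 0, "x": 0, "y": 0, "z": 0, "hand": 25}, {"ax": 0, "ay": 0, "az": 0, "x": 0, "y": 0, "z": 0, "hand": 25}, {"ax": 0, "ay": 0, "az": 0, "x": 0, "y": 0, "z": 0, "hand": 25}, {"ax": 0, "ay": 0, "az": 0, "x": 0, "y": 0, "z": 0, "hand": 25}, {"ax": 0, "ay": 0, "az": 0, "x": 0, "y": 0, "z": 0, "hand": 25}, {"ax": 0, "ay": 0, "az": 0, "x": 0, "y": 0, "z": 0, "hand": 25}, {"ax": 0, "ay": 0, "az": 0, "x": 0, "y": 0, "z": 0, "hand": 25}, {"ax": 0, "ay": 0, "az": 0, "x": 0, "y": 0, "z": 0, "hand": 25}, {"ax": 0, "ay": 0, "az": 0, "x": 0, "y": 0, "z": 0, "hand": 25}, {"ax": 0, "ay": 0, "az": 0, "x": 0, "y": 0, "z": 0, "hand": 25}, {"ax": 0, "ay": 0, "az": 0, "x": 0, "y": 0, "z": 0, "hand": 25}, {"ax": 0, "ay": 0, "az": 0, "x": 0, "y": 0, "z": 0, "hand": 25}, {"ax": 0, "ay": 0, "az": 0, "x": 0, "y": 0, "z": 0, "hand": 25}, {"ax": 0, "ay": 0, "az": 0, "x": 0, "y": 0, "z": 0, "hand": 25}, {"ax": 0, "ay": 0, "az": 0, "x": 0, "y": 0, "z": 0, "hand": 25}, {"ax": 0, "ay": 0, "az": 0, "x": 0, "y": 0, "z": 0, "hand": 25}])

```text
time_s: 46.32
tool_pos: [0.4575, 0.0216, 0.1598]
tcp_rot: [-0.006, 0.987, -0.042, -0.155]
ft_force: [0.2, -0.4, -0.5]
grip_width: 0.0361
finger_force: 30.0
```

Call:
send_rows(increments=[{"ax": 0, "ay": 0, "az": 0, "x": 0, "y": 0, "z": 0, "hand": 25}, {"ax": 0, "ay": 0, "az": 0, "x": 0, "y": 0, "z": 0, "hand": 25}, {"ax": 0, "ay": 0, "az": 0, "x": 0, "y": 0, "z": 0, "hand": 25}, {"ax": 0, "ay": 0, "az": 0, "x": 0, "y": 24.4, "z": 6.8, "hand": 25}, {"ax": 0, "ay": 0, "az": 0, "x": 0, "y": 24.4, "z": 6.8, "hand": 25}, {"ax": 0, "ay": 0, "az": 0, "x": 0, "y": 24.4, "z": 6.8, "hand": 25}, {"ax": 0, "ay": 0, "az": 0, "x": 0, "y": 24.4, "z": 6.8, "hand": 25}, {"ax": 0, "ay": 0, "az": 0, "x": 0, "y": 24.4, "z": 6.8, "hand": 25}, {"ax": 0, "ay": 0, "az": 0, "x": 0, "y": 0, "z": 0, "hand": 25}, {"ax": 0, "ay": 0, "az": 0, "x": 0, "y": 0, "z": 0, "hand": 25}])

```text
time_s: 47.58
tool_pos: [0.437, -0.0982, 0.1277]
tcp_rot: [-0.007, 0.987, -0.042, -0.155]
ft_force: [0.5, 0.9, -1.6]
grip_width: 0.0359
finger_force: 30.0
```

```bash
python3 - <<'E'
from h import *
rel(scan('d'),SM)
E
```

```text
turn [-0. -0. -0.] shift before [-0.   0.4  0.3] after turn [-0.   0.4  0.3]
```

Call:
send_rows(increments=[{"ax": 0, "ay": 0, "az": 0, "x": 0, "y": 0, "z": 0, "hand": 25}, {"ax": 0, "ay": 0, "az": 0, "x": 0, "y": 0, "z": 0, "hand": 25}, {"ax": 0, "ay": 0, "az": 0, "x": 0, "y": 0, "z": 0, "hand": 25}, {"ax": 0, "ay": 0, "az": 0, "x": 0, "y": 0, "z": 0, "hand": 25}, {"ax": 0, "ay": 0, "az": 0, "x": 0, "y": 0, "z": 0, "hand": 25}, {"ax": 0, "ay": 0, "az": 0, "x": 0, "y": 0, "z": 0, "hand": 25}, {"ax": 0, "ay": 0, "az": 0, "x": 0, "y": 0, "z": 0, "hand": 25}, {"ax": 0, "ay": 0, "az": 0, "x": 0, "y": 0, "z": 0, "hand": 25}, {"ax": 0, "ay": 0, "az": 0, "x": 0, "y": 0, "z": 0, "hand": 25}, {"ax": 0, "ay": 0, "az": 0, "x": 0, "y": 0, "z": 0, "hand": 25}, {"ax": 0, "ay": 0, "az": 0, "x": 0, "y": 0, "z": 0, "hand": 25}, {"ax": 0, "ay": 0, "az": 0, "x": 0, "y": 0, "z": 0, "hand": 25}, {"ax": 0, "ay": 0, "az": 0, "x": 0, "y": 0, "z": 0, "hand": 25}, {"ax": 0, "ay": 0, "az": 0, "x": 0, "y": 0, "z": 0, "hand": 25}, {"ax": 0, "ay": 0, "az": 0, "x": 0, "y": 0, "z": 0, "hand": 25}, {"ax": 0, "ay": 0, "az": 0, "x": 0, "y": 0, "z": 0, "hand": 25}, {"ax": 0, "ay": 0, "az": 0, "x": 0, "y": 0, "z": 0, "hand": 25}, {"ax": 0, "ay": 0, "az": 0, "x": 0, "y": 0, "z": 0, "hand": 25}, {"ax": 0, "ay": 0, "az": 0, "x": 0, "y": 0, "z": 0, "hand": 25}, {"ax": 0, "ay": 0, "az": 0, "x": 0, "y": 0, "z": 0, "hand": 25}])

```text
time_s: 50.08
tool_pos: [0.4367, -0.0991, 0.1276]
tcp_rot: [-0.006, 0.987, -0.042, -0.155]
ft_force: [-0.4, -0.1, -1.4]
grip_width: 0.0355
finger_force: 30.0
```

Call:
send_rows(increments=[{"ax": 0, "ay": 0, "az": 0, "x": 0, "y": 0, "z": 0, "hand": 25}, {"ax": 0, "ay": 0, "az": 0, "x": 0, "y": 0, "z": 0, "hand": 25}, {"ax": 0, "ay": 0, "az": 0, "x": 0, "y": 0, "z": 0, "hand": 25}, {"ax": 0, "ay": 0, "az": 0, "x": 0, "y": 0, "z": -40, "hand": 25}, {"ax": 0, "ay": 0, "az": 0, "x": 0, "y": 0, "z": -40, "hand": 25}, {"ax": 0, "ay": 0, "az": 0, "x": 0, "y": 0, "z": -40, "hand": 25}, {"ax": 0, "ay": 6, "az": 0, "x": 0, "y": 0, "z": 0, "hand": 25}, {"ax": 0, "ay": 6, "az": 0, "x": 0, "y": 0, "z": 0, "hand": 25}, {"ax": 0, "ay": 5.9, "az": 0, "x": 0, "y": 0, "z": 0, "hand": 25}, {"ax": 0, "ay": 0, "az": -8.1, "x": 0, "y": 0, "z": 0, "hand": 25}, {"ax": 0, "ay": 0, "az": -8.1, "x": 0, "y": 0, "z": 0, "hand": 25}, {"ax": 0, "ay": 0, "az": 0, "x": 0, "y": 0, "z": 0, "hand": 25}, {"ax": 0, "ay": 0, "az": 0, "x": 0, "y": 0, "z": 0, "hand": 25}])

```text
time_s: 51.7
tool_pos: [0.4733, -0.1022, 0.2417]
tcp_rot: [0.0, 0.995, 0.097, -0.0]
ft_force: [-0.5, 0.7, -2.7]
grip_width: 0.0357
finger_force: 30.0
```

```bash
python3 - <<'E'
from h import *
print(monitor.get_obs()['tool_pos'])
q=rel([.493,.324,.1],pose(-78.5)); q=rel([.493,.324,.0125],pose(-78.5),q)
E
```

```text
[ 0.47331036 -0.10219912  0.24170685]
turn [ 0.1  0.  -0.3] shift before [ 102.1 -414.4  141.3] after turn [ 104.3 -413.7  141.7]
turn [0. 0. 0.] shift before [ 0.   0.  87.5] after turn [ 0.   0.  87.5]
```

Call:
send_rows(increments=[{"ax": 0, "ay": 0, "az": -0.3, "x": 0, "y": 0, "z": 0, "hand": 25}, {"ax": 0, "ay": 0, "az": 0, "x": 10.4, "y": -41.4, "z": 0, "hand": 25}, {"ax": 0, "ay": 0, "az": 0, "x": 10.4, "y": -41.4, "z": 0, "hand": 25}, {"ax": 0, "ay": 0, "az": 0, "x": 10.4, "y": -41.4, "z": 0, "hand": 25}, {"ax": 0, "ay": 0, "az": 0, "x": 10.4, "y": -41.4, "z": 0, "hand": 25}, {"ax": 0, "ay": 0, "az": 0, "x": 10.4, "y": -41.4, "z": 0, "hand": 25}, {"ax": 0, "ay": 0, "az": 0, "x": 10.4, "y": -41.4, "z": 0, "hand": 25}, {"ax": 0, "ay": 0, "az": 0, "x": 10.4, "y": -41.4, "z": 0, "hand": 25}, {"ax": 0, "ay": 0, "az": 0, "x": 10.4, "y": -41.4, "z": 0, "hand": 25}, {"ax": 0, "ay": 0, "az": 0, "x": 10.4, "y": -41.4, "z": 0, "hand": 25}, {"ax": 0, "ay": 0, "az": 0, "x": 10.4, "y": -41.4, "z": 0, "hand": 25}, {"ax": 0, "ay": 0, "az": 0, "x": 0, "y": 0, "z": 45, "hand": 25}, {"ax": 0, "ay": 0, "az": 0, "x": 0, "y": 0, "z": 45, "hand": 25}, {"ax": 0, "ay": 0, "az": 0, "x": 0, "y": 0, "z": 45, "hand": 25}, {"ax": 0, "ay": 0, "az": 0, "x": 0, "y": 0, "z": 45, "hand": 25}, {"ax": 0, "ay": 0, "az": 0, "x": 0, "y": 0, "z": 30, "hand": 25}, {"ax": 0, "ay": 0, "az": 0, "x": 0, "y": 0, "z": 0, "hand": 25}, {"ax": 0, "ay": 0, "az": 0, "x": 0, "y": 0, "z": 0, "hand": 25}])

```text
time_s: 53.95
tool_pos: [0.4928, 0.3248, 0.0327]
tcp_rot: [-0.0, 0.995, 0.101, 0.001]
ft_force: [-0.1, 0.6, -1.2]
grip_width: 0.0358
finger_force: 30.0
```

```bash
python3 - <<'E'
from h import *
rel([.493,.324,.0110],pose(-78.5))
C,im=snap("wrist","w13"); cv2.imwrite("pics/v13.png",im[:320])
E
```

```text
turn [ 0.  -0.1  0.1] shift before [-0.   0.8 21.7] after turn [ 0.   0.8 21.7]
```

View pics/v13.png

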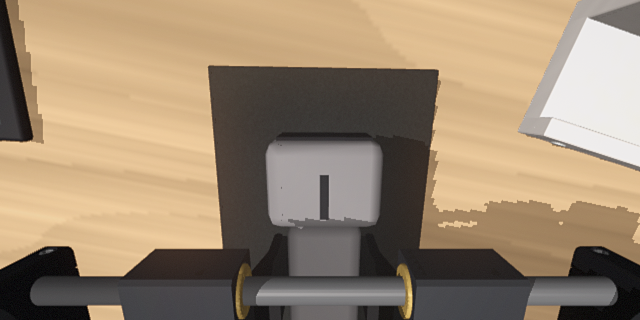

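The scanner head (324,180) is centred and parallel over the pad, which spans 208 to 437. I'll lower it, feel for contact and release.

Call:
send_rows(increments=[{"ax": 0, "ay": 0, "az": 0, "x": 0, "y": 0, "z": 10, "hand": 25}, {"ax": 0, "ay": 0, "az": 0, "x": 0, "y": 0, "z": 6, "hand": 25}, {"ax": 0, "ay": 0, "az": 0, "x": 0, "y": 0, "z": 4, "hand": 25}, {"ax": 0, "ay": 0, "az": 0, "x": 0, "y": 0, "z": 1.5, "hand": 25}, {"ax": 0, "ay": 0, "az": 0, "x": 0, "y": 0, "z": 0, "hand": 25}, {"ax": 0, "ay": 0, "az": 0, "x": 0, "y": 0, "z": 0, "hand": 25}])

```text
time_s: 54.75
tool_pos: [0.4918, 0.324, 0.0109]
tcp_rot: [0.001, 0.995, 0.101, -0.0]
ft_force: [-3.6, -2.8, 5.4]
grip_width: 0.0358
finger_force: 30.0
```

Call:
send_rows(increments=[{"ax": 0, "ay": 0, "az": 0, "x": 0, "y": 0, "z": 0, "hand": 60}, {"ax": 0, "ay": 0, "az": 0, "x": 0, "y": 0, "z": 0, "hand": 60}, {"ax": 0, "ay": 0, "az": 0, "x": 0, "y": 0, "z": 0, "hand": 60}, {"ax": 0, "ay": 0, "az": 0, "x": 0, "y": 0, "z": 0, "hand": 60}, {"ax": 0, "ay": 0, "az": 0, "x": 0, "y": 0, "z": -20, "hand": 60}, {"ax": 0, "ay": 0, "az": 0, "x": 0, "y": 0, "z": -45, "hand": 60}, {"ax": 0, "ay": 0, "az": 0, "x": 0, "y": 0, "z": -50, "hand": 60}, {"ax": 0, "ay": 0, "az": 0, "x": 0, "y": 0, "z": -50, "hand": 60}, {"ax": 0, "ay": 0, "az": 0, "x": 0, "y": 0, "z": -50, "hand": 60}, {"ax": 0, "ay": 0, "az": 0, "x": -30, "y": 0, "z": 0, "hand": 60}, {"ax": 0, "ay": 0, "az": 0, "x": -30, "y": 0, "z": 0, "hand": 60}, {"ax": 0, "ay": 0, "az": 0, "x": 0, "y": 0, "z": 0, "hand": 60}, {"ax": 0, "ay": 0, "az": 0, "x": 0, "y": 0, "z": 0, "hand": 60}])

```text
time_s: 56.38
tool_pos: [0.4338, 0.3122, 0.226]
tcp_rot: [0.0, 0.995, 0.101, 0.001]
ft_force: [-0.1, -0.6, -0.3]
grip_width: 0.0596
finger_force: 0.0
```

```bash
python3 - <<'E'
from h import *
C,im=snap("wrist","w14"); S,i2=snap("scene","s14")
cv2.imwrite("pics/v14.png",cv2.resize(np.vstack([im[:260],cv2.resize(i2[120:320,170:490],(640,400),interpolation=2)]),None,fx=.88,fy=.88,interpolation=3))
E
```

```text
(no output)
```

View pics/v14.png

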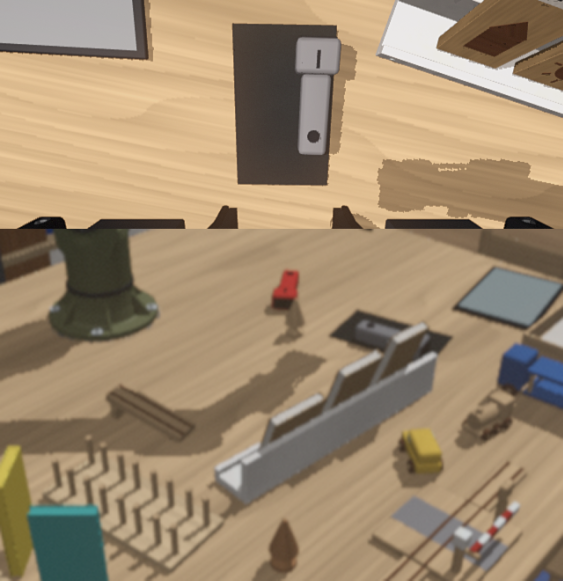

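After release the scanner was knocked aside: it now lies at the pad's right edge (315,95), partly overhanging. The books are fine. I'll pick it up again and re-centre it.

```bash
python3 - <<'E'
from h import *
o=monitor.get_obs(); C=cam("wrist",o)
g=lambda u,v,z: pt(C,u/.88,v/.88,z)[:2]
t=g(313,153,.033); m=g(315.5,80,.035); h=g(318,39,.038)
for w in((t,h),(t,m)): d=w[1]-w[0]; print(np.linalg.norm(d),np.degrees(np.arctan2(*d[::-1])))
d=h-t; yaw=np.degrees(np.arctan2(*d[::-1])); u=d/np.linalg.norm(d); O=(h-.069*u+t+.07*u)/2; P=O+.006*u; print(O,P)
for c in((233,24),(337,26),(327,185),(238,184)): print("pad",g(*c,.003).round(3))
q=rel([*P,.1],pose(yaw-90)); q=rel([*P,.0105],pose(yaw-90),q)
E
```

```text
0.13301532555566453 10.99627410901365
0.08902923411077981 11.441281274498227
[0.50840806 0.28951236] [0.5142979  0.29065683]
pad [0.575 0.406]
pad [0.598 0.28 ]
pad [0.395 0.242]
pad [0.371 0.368]
turn [ 0.  -0.   0.6] shift before [ 74.3  37.1 125.4] after turn [ 74.8  36.4 125.3]
turn [0. 0. 0.] shift before [ 0.   0.  89.5] after turn [ 0.   0.  89.5]
```

Call:
send_rows(increments=[{"ax": 0, "ay": 0, "az": 0.6, "x": 25, "y": 12.2, "z": 30, "hand": 60}, {"ax": 0, "ay": 0, "az": 0, "x": 25, "y": 12.2, "z": 30, "hand": 60}, {"ax": 0, "ay": 0, "az": 0, "x": 24.7, "y": 12.1, "z": 30, "hand": 60}, {"ax": 0, "ay": 0, "az": 0, "x": 0, "y": 0, "z": 35, "hand": 60}, {"ax": 0, "ay": 0, "az": 0, "x": 0, "y": 0, "z": 35, "hand": 60}, {"ax": 0, "ay": 0, "az": 0, "x": 0, "y": 0, "z": 35, "hand": 60}, {"ax": 0, "ay": 0, "az": 0, "x": 0, "y": 0, "z": 19, "hand": 60}, {"ax": 0, "ay": 0, "az": 0, "x": 0, "y": 0, "z": 0, "hand": 60}, {"ax": 0, "ay": 0, "az": 0, "x": 0, "y": 0, "z": 0, "hand": 60}, {"ax": 0, "ay": 0, "az": 0, "x": 0, "y": 0, "z": 0, "hand": 25}, {"ax": 0, "ay": 0, "az": 0, "x": 0, "y": 0, "z": 0, "hand": 25}, {"ax": 0, "ay": 0, "az": 0, "x": 0, "y": 0, "z": 0, "hand": 25}, {"ax": 0, "ay": 0, "az": 0, "x": 0, "y": 0, "z": 0, "hand": 25}, {"ax": 0, "ay": 0, "az": 0, "x": 0, "y": 0, "z": 0, "hand": 25}, {"ax": 0, "ay": 0, "az": 0, "x": 0, "y": 0, "z": 0, "hand": 25}])

```text
time_s: 58.35
tool_pos: [0.5137, 0.2908, 0.0114]
tcp_rot: [0.0, 0.995, 0.096, 0.0]
ft_force: [-0.7, -1.0, 5.9]
grip_width: 0.0357
finger_force: 29.8
```

```bash
python3 - <<'E'
from h import *
o=monitor.get_obs(); print(o['tool_pos'],o['grip_width'],o['ft_force'])
q=rel([.492,.324,o['tool_pos'][2]],pose(-78.5))
E
```

```text
[0.51369326 0.2908017  0.01138368] 0.035736458414543204 [-0.65615789 -0.96320961  5.87990647]
turn [ 0.1 -0.  -0.5] shift before [-14.9 -36.7  -0. ] after turn [-14.6 -36.9   0. ]
```

Call:
send_rows(increments=[{"ax": 0, "ay": 0, "az": 0, "x": 0, "y": 0, "z": -20, "hand": 25}, {"ax": 0, "ay": 0, "az": -0.5, "x": -7.5, "y": -18.4, "z": 0, "hand": 25}, {"ax": 0, "ay": 0, "az": 0, "x": -7.4, "y": -18.4, "z": 0, "hand": 25}, {"ax": 0, "ay": 0, "az": 0, "x": 0, "y": 0, "z": 0, "hand": 25}, {"ax": 0, "ay": 0, "az": 0, "x": 0, "y": 0, "z": 12, "hand": 25}, {"ax": 0, "ay": 0, "az": 0, "x": 0, "y": 0, "z": 6, "hand": 25}, {"ax": 0, "ay": 0, "az": 0, "x": 0, "y": 0, "z": 2, "hand": 25}, {"ax": 0, "ay": 0, "az": 0, "x": 0, "y": 0, "z": 0, "hand": 25}, {"ax": 0, "ay": 0, "az": 0, "x": 0, "y": 0, "z": 0, "hand": 25}, {"ax": 0, "ay": 0, "az": 0, "x": 0, "y": 0, "z": 0, "hand": 25}])

```text
time_s: 59.6
tool_pos: [0.4915, 0.3225, 0.0112]
tcp_rot: [0.001, 0.995, 0.1, -0.001]
ft_force: [-4.2, -2.1, 6.3]
grip_width: 0.0359
finger_force: 29.9
```

Call:
send_rows(increments=[{"ax": 0, "ay": 0, "az": 0, "x": 0, "y": 0, "z": 0, "hand": 60}, {"ax": 0, "ay": 0, "az": 0, "x": 0, "y": 0, "z": 0, "hand": 60}, {"ax": 0, "ay": 0, "az": 0, "x": 0, "y": 0, "z": 0, "hand": 60}, {"ax": 0, "ay": 0, "az": 0, "x": 0, "y": 0, "z": 0, "hand": 60}, {"ax": 0, "ay": 0, "az": 0, "x": 0, "y": 0, "z": -20, "hand": 60}, {"ax": 0, "ay": 0, "az": 0, "x": 0, "y": 0, "z": -45, "hand": 60}, {"ax": 0, "ay": 0, "az": 0, "x": 0, "y": 0, "z": -50, "hand": 60}, {"ax": 0, "ay": 0, "az": 0, "x": 0, "y": 0, "z": -50, "hand": 60}, {"ax": 0, "ay": 0, "az": 0, "x": 0, "y": 0, "z": -50, "hand": 60}, {"ax": 0, "ay": 0, "az": 0, "x": -30, "y": 0, "z": 0, "hand": 60}, {"ax": 0, "ay": 0, "az": 0, "x": -30, "y": 0, "z": 0, "hand": 60}, {"ax": 0, "ay": 0, "az": 0, "x": 0, "y": 0, "z": 0, "hand": 60}, {"ax": 0, "ay": 0, "az": 0, "x": 0, "y": 0, "z": 0, "hand": 60}, {"ax": 0, "ay": 0, "az": 0, "x": 0, "y": 0, "z": 0, "hand": 60}, {"ax": 0, "ay": 0, "az": 0, "x": 0, "y": 0, "z": 0, "hand": 60}])

```text
time_s: 61.48
tool_pos: [0.4334, 0.312, 0.2257]
tcp_rot: [0.001, 0.995, 0.1, -0.0]
ft_force: [0.7, 0.1, 0.4]
grip_width: 0.0599
finger_force: 0.0
```

```bash
python3 - <<'E'
from h import *
C,im=snap("wrist","w15")
# pixel test instead of a viewed picture: bright grey scanner vs dark pad along mid rows, downsampled prints
a=cv2.cvtColor(im,6); s=cv2.cvtColor(im,cv2.COLOR_BGR2HSV)[...,1]
m=((a>110)&(s<40)).astype(np.uint8); m[260:]=0; m[:, :240]=0; m[:,420:]=0
n,l,st,c=cv2.connectedComponentsWithStats(m); print(st[1:][st[1:,4]>300],c[1:][st[1:,4]>300])
d=(a<75).astype(np.uint8); d[260:]=0; n,l,st,c=cv2.connectedComponentsWithStats(d); print(st[1:][st[1:,4]>300])
E
```

```text
[[ 301   59   48   39 1728]
 [ 309   99   31   89 2448]] [[324.2662037   77.41203704]
 [323.24509804 140.97875817]]
[[    0     0   168    67  1224]
 [  527    23    73    40  1708]
 [  264    26   118   184 15110]
 [  236   234    34    26   590]
 [  378   234    34    26   589]
 [   20   247    55    13   523]
 [  573   246    56    14   565]
 [  100   249   110    11  1125]
 [  438   249   110    11  1123]]
```

The scanner (head (324,77), handle (323,141)) now lies centred on the pad (264–382 × 26–210), and the arm is clear. Handing in.

```bash
python3 -c "
from cell import ticket
print(ticket.finish_job())"
```

```text
the job is handed in; nothing more can be done
None
```

The job is handed in: books A, B and D lean on the ledge tallest to lowest (C was absent), each label was scanned left to right, and the scanner is flat and centred on its pad; I had no readout to confirm the scans registered, the scanner was knocked aside once and re-laid, and I viewed 16 pictures, two over the limit of 14.

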